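# Slide the fluted dish into the drying rack

## Robot

A 7-joint arm with a two-finger parallel gripper is mounted at the origin on the work surface. World frame = base frame: x ahead of the robot, y to its left, z up, the work surface at z = 0. Lengths are in m, angles in rad, forces in N, time in s.
With the tool pointing down it reaches from about 0.425 to 0.925 m from the base axis. Payload 6.8 kg.
Tool frame: the origin (TCP) lies at the very end of the fingers, on their centre line; the grasp point (between the pads) lies 19 mm behind it (grip_point_offset is the distance from the TCP to the grasp point, in m); z points along the fingers, y is the line along which they close (so a half turn about z gives the same grasp; the last joint's range is limited). The gripper opens to 85 mm and grips with 20 to 120 N. Pads are 22 mm wide; open, the fingers measure 114 mm over their backs; the gripper's body (76 mm by 85 mm) begins 54 mm behind the grasp point. The pads swing forward as they close: fully open they stand 13 mm farther back than shut.
Start: joints at [-1.321, 0.477, 0.022, 1.555, -0.011, 1.109, -0.083], TCP at [0.236, 0.632, 0.231] pointing down, gripper open.
Joint ranges: [-2.96, 2.96], [-0.34, 2.1], [-1.41, 1.46], [0.24, 2.44], [-1.37, 4.51], [0.17, 1.92], [-2.96, 2.96]. Speed limits (rad/s): [2.39, 2.39, 3.14, 3.14, 3.14, 3.14, 3.14].

## Interface

Orientations are given as a unit quaternion [w, x, y, z].
In Python, from station import * gives the robot as it stands.
- The arm moves only by the tool carry_out, never from a script. Its argument "rows" is text: rows parted by semicolons, each of 4 numbers parted by spaces: the shift along the world's x, y, z in mm, then the turn about the world's z in degrees. In form: dx dy dz yaw; .... A call has 1 to 10 rows; each row shifts and turns the commanded pose from where the row before left it; what a row does not reach is not made up. A row lasts 1/8 s, in which the tool goes at most 62.5 mm and 10.7 degrees, less where a joint would pass 70% of its speed; a pose out of reach is approached as far as the arm can. A call is refused whole if a number of a shift passes 62.5 or a number of a turn 10.7, either way. A call with a gripper value outside its range is refused whole. "claw" is the finger opening in mm, from 0 to 85.4, set as the call begins (left out, the last holds). The fingers move at their own pace and stop on an object; "force" is the grip in N (left out, the last holds). Time passes only in rows, so rows that do not move let the fingers close. It gives the time, the measured TCP pose, the force, the opening and the grip force at its end, in the units of the state.
- get_obs(): the state, without advancing time (a new reading comes with each control period).
- read_camera(name): name is "scene" or "top" or "wrist"; returns a dict with "img" (480x640x3 uint8, blue, green, red), "fov_y" (degrees; the focal length in pixels is half the picture's height over the tangent of half this angle, whatever the lens; pixels are square), "cx", "cy" (the principal point, pixels), "distortion" ([k1, k2, p1, p2, k3] as OpenCV has them; the pictures are not rectified), "world_to_cam" (4x4, takes a point from world to camera coordinates). Camera axes: x right, y up, looking along -z (the intrinsics and any distortion apply to the point x, -y, -z); pixel columns grow to the right and rows downward; lengths in m; the calibration is good to about 2 mm. A picture is of the moment at which its call begins. There is no depth.
- hand_in(): hands the job in; it is judged then, once.
Trained networks look in the newest picture that a camera, given by its name, has taken for a name from the list of things; names that differ only in an ending like _2 or _b are one class to them, and where a whole thing is asked for, a point or a joint stands for the part that bears it (a point fixed in the world has none). Each returns a list of dicts, best first, with "confidence" (0 to 1); they miss things now and then, are a little off and sometimes report something else, mostly with a low value. They report only what shows in the picture. A call takes as long as a camera call.
- recognise(camera, thing): "centre" ([column, row] in pixels, amid what is visible of it).
- outline_of(camera, thing): "pixels" (480x640 bool, what is visible of it) and "centre" ([column, row] in pixels, amid what is visible of it).
- place_of(camera, thing): "centre" ([column, row] in pixels: a listed point, or the origin of a listed thing).
The state is a dict: "t": time; "q": joint angles; "joint_vel": joint speeds; "joint_torque": joint torques, N m; "eef_pos": TCP position; "tool_rot": TCP orientation; "contact_force": force on the tool from outside, world axes, zero at the start; "torque": the same for the moment, N m; "gripper_width": opening from 0.0 (shut) to 1.0 (fully open); "grasp_force": force on a finger pad.
Only numpy, scipy, OpenCV 4.12 (cv2) and the standard library are available. Lean on these libraries where they do the work, as an engineer would, in place of code of your own. Each camera call takes 0.05 s, during which the arm holds its last target. There are 200 camera calls.

## Task

Slide the dish with the wavy rim along the table, without lifting it, in under the wooden drying rack, midway between its posts, until it rests pressed lightly against the sprung felt stop at the back. Go gently: feel for the stop and do not ram it to the end of its spring, and leave everything else on the table where it is.

Things in the scene. Friction and masses are not known exactly. Their poses are not given: they have to be found in the camera images.
- dish: The only wavy-rimmed dish: round brown stoneware, loose on the table. Seven rim lobes: outside radius varies from 81 to 91 mm round the edge. Rim bead 10 mm thick centred 30 mm up (top at 35); wall slopes in below to a flat foot of radius 57 mm. About 0.55 kg (varies by a quarter): its friction on the table, 2 to 5 N, is not known. Origin: centre of its underside, z up.
- rack: Light wooden drying rack fixed to the table, open below: board 330 (x) x 280 mm (y), 16 thick, underside 170 up; four 18 mm square posts at x +-155, y +-130; side rails 135 to 155 up, rear rail 85 to 115 up; two 24 mm high dishes fixed on the board's rear half. Origin: on the table under the board's centre, z up. The dish goes in along +y through the -y side, midway between the posts being x = 0.
- front_edge (a point): Middle of the lower front edge of the rack's board (rack x 0, y -140, z 170 mm), above the open mouth. Axes as the rack's. A seated dish lies wholly under the board, its near rim 10 to 75 mm behind this edge, where an upright gripper cannot follow; one leaned back some 40 degrees can.
- stop_nearest (a point): Point on the rack's midline 30 mm above the table (rack x 0, y +50): the nearest place where the felt face of the stop can be. The stop is adjustable: its face is set anywhere from here to 50 mm further in (+y), unmeasured. Face: pad 150 mm wide, 8 to 52 mm up. The pad is sprung, giving 1 mm per 0.4 N for 14 mm, then solid; the dish's friction holds it against a light press.
- jar: bystander: white lidded glaze jar, 68 mm diameter, 85 mm high, standing just in front of the rack mouth on its +x side; origin under its centre
- cup: bystander: brown stoneware cup, 68 mm diameter, 80 mm high, standing just in front of the rack mouth on its -x side; origin under its centre
- plain_dish: bystander: smaller brown dish with a smooth round rim, 134 mm diameter, 35 mm high; origin under its centre
- bowl: bystander: brown bowl, 110 mm diameter, 50 mm high; origin under its centre
- brush: bystander: brush 180 mm long lying on the table along its x axis

How it is judged:
By the outcome, as a careful person would: the job done as asked, in the order asked, and still so for the second after the job is handed in, with the robot touching nothing.
It also fails if it takes over 67 s, if anything falls off the work surface, if the arm or the gripper's body presses on something with over 40 N, if the wrist force passes 120 N, or if a joint passes its speed limit or range.

## Working session

There is one attempt and no reset: what is moved stays moved. The work goes in short steps, Python scripts to look and compute and a tool call to move; the robot and the scene stay as the last step left them, time stands still between calls to the robot, and variables do not carry over. Pictures are saved under pics/ and viewed, at most 10 in all, crops included, and the job is handed in when it is done.

Besides the shell and the picture viewer there is one more tool, called by a JSON object that holds its "op" and its "data". carry_out: Moves the arm, as the interface text tells. Its arguments: {"type":"object","properties":{"rows":{"type":"string"},"claw":{"type":"number"},"force":{"type":"number"}},"required":["rows"]}

```bash
mkdir -p pics; cat > h.py <<'E'
from station import *
import numpy as np, cv2
def K(c):
    f=240/np.tan(np.radians(c["fov_y"])/2); return np.array([[f,0,c["cx"]],[0,f,c["cy"]],[0,0,1.]])
def ray(c,p):
    u=cv2.undistortPoints(np.array([[p]],float),K(c),np.array(c["distortion"],float))[0,0]
    T=np.array(c["world_to_cam"]); R=T[:3,:3]
    return -R.T@T[:3,3], R.T@np.array([u[0],-u[1],-1])
def onz(c,p,z):
    o,d=ray(c,p); return o+d*(z-o[2])/d[2]
def proj(c,P):
    T=np.array(c["world_to_cam"]); q=(T[:3,:3]@np.atleast_2d(P).T).T+T[:3,3]
    q=q*[1,-1,-1]; return cv2.projectPoints(q,np.zeros(3),np.zeros(3),K(c),np.array(c["distortion"],float))[0][:,0]
def tri(rs):
    A=np.zeros((3,3));b=np.zeros(3)
    for o,d in rs:
        d=d/np.linalg.norm(d);M=np.eye(3)-np.outer(d,d);A+=M;b+=M@o
    x=np.linalg.solve(A,b)
    return x,[np.linalg.norm(np.cross(x-o,d/np.linalg.norm(d))) for o,d in rs]
E
python3 - <<'E'
from h import *
np.set_printoptions(precision=4,suppress=True)
C={}
for n in("scene","top","wrist"):
    C[n]=read_camera(n); cv2.imwrite(f"pics/{n}0.png",C[n]["img"]); print(n,C[n]["fov_y"],ray(C[n],(320,240)))
for t in("dish","rack","front_edge","stop_nearest","jar","cup","plain_dish","bowl","brush"):
    r={}
    for n in("scene","top"):
        l=place_of(n,t)
        if l: r[n]=l[0]; print(t,n,[(np.round(a["centre"],1),round(a["confidence"],2)) for a in l[:2]])
    if len(r)==2: print("  ",tri([ray(C[n],r[n]["centre"]) for n in r]))
o=get_obs();print(o)
E
```

```text
scene 56.23546248067226 (array([0.2751, 0.0538, 1.0237]), array([ 0.3396,  0.0349, -0.9403]))
top 43.88638653597398 (array([0.3275, 0.0671, 1.4833]), array([ 0.1792,  0.0296, -0.9835]))
wrist 58.543495977259774 (array([0.1678, 0.6581, 0.3734]), array([ 0.2717, -0.0881, -0.9585]))
dish scene [(array([433.2, 281.7]), 0.65)]
dish top [(array([434.9, 245.9]), 0.92)]
   (array([ 0.5693, -0.172 ,  0.0577]), [np.float64(0.003109244104937342), np.float64(0.003109244104937263)])
front_edge scene [(array([287.9, 257.3]), 0.94)]
front_edge top [(array([303.1, 255.8]), 0.68)]
   (array([0.5269, 0.1412, 0.2007]), [np.float64(0.0015325676721374736), np.float64(0.0015325676721375026)])
jar scene [(array([330.6, 219.7]), 0.65)]
jar top [(array([334.3, 201.3]), 0.78), (array([413.5, 177.8]), 0.26)]
   (array([0.6933, 0.0745, 0.0201]), [np.float64(0.00040888248026295734), np.float64(0.0004088824802629307)])
cup scene [(array([309. , 353.3]), 0.89)]
cup top [(array([332.6, 332.1]), 0.79)]
   (array([0.3641, 0.0759, 0.1033]), [np.float64(0.0042349993277491045), np.float64(0.004234999327749085)])
plain_d
[... 417 characters left out ...]
151.1, 232.5]), 0.72)]
brush top [(array([169.2, 240.2]), 0.76)]
   (array([ 0.5986,  0.5012, -0.001 ]), [np.float64(0.002451612974449105), np.float64(0.0024516129744494024)])
{'t': 1.05, 'q': array([-1.3211,  0.4769,  0.0224,  1.5554, -0.0115,  1.1093, -0.0831]), 'joint_vel': array([ 0.0009,  0.0016, -0.0009,  0.0012, -0.0002,  0.0006,  0.0007]), 'joint_torque': array([  0.0004, -59.6347,   1.6063, -28.1553,   0.0124,   0.0016,
        -0.    ]), 'eef_pos': array([0.2364, 0.6323, 0.2313]), 'tool_rot': array([0.   , 0.178, 0.984, 0.   ]), 'contact_force': array([-0.3376,  0.2315,  0.4905]), 'torque': array([-0.0616, -0.0395, -0.0372]), 'grasp_force': 0.0, 'gripper_width': 1.0001305328789507}
```

View pics/scene0.png

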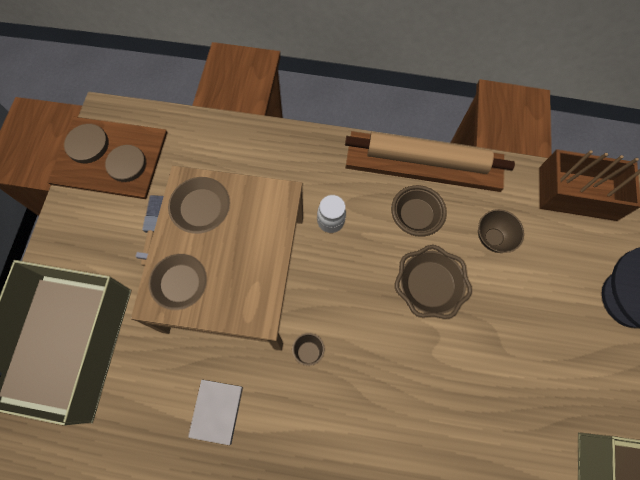

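View pics/top0.png

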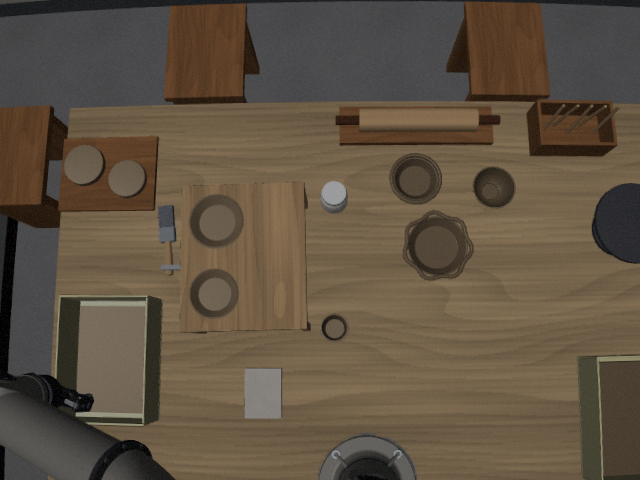

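```bash
python3 - <<'E'
from h import *
import station
np.set_printoptions(precision=4,suppress=True)
print([n for n in dir(station) if not n.startswith('_')])
C={n:read_camera(n) for n in("scene","top","wrist")}
for n in("scene","top"):
    c=C[n]
    for t,z in(("front_edge",.17),("stop_nearest",.03),("rack",0),("jar",0),("cup",0),("dish",0),("plain_dish",0),("bowl",0)):
        l=place_of(n,t)
        if l: print(n,t,onz(c,l[0]["centre"],z)[:2])
    for t in("dish",):
        l=outline_of(n,t)
        m=l[0]["pixels"].astype(np.uint8); ct=max(cv2.findContours(m,0,2)[0],key=cv2.contourArea)[:,0]
        P=np.array([onz(c,p,.032)[:2] for p in ct.astype(float)]); (cc,r)=cv2.minEnclosingCircle((P*1000).astype(np.float32)); e=cv2.fitEllipse((P*1000).astype(np.float32))
        print(n,t,cc,r,e); d=P*1000-np.array(e[0]); a=np.arctan2(d[:,1],d[:,0]); f=np.sum((np.hypot(*d.T)-85)*np.exp(-7j*a)); print("lobe phase deg",-np.degrees(np.angle(f))/7*-1)
    l=outline_of(n,"rack")
    m=l[0]["pixels"].astype(np.uint8); ct=max(cv2.findContours(m,0,2)[0],key=cv2.contourArea)
    print(cv2.boxPoints(cv2.minAreaRect(ct)), cv2.approxPolyDP(ct,8,True)[:,0].tolist())
    ap=cv2.approxPolyDP(ct,8,True)[:,0].astype(float); print([onz(c,p,.186)[:2].round(4).tolist() for p in ap])
E
```

```text
['PlanningError', 'get_obs', 'grip_point_offset', 'hand_in', 'outline_of', 'place_of', 'read_camera', 'recognise']
scene front_edge [0.6335 0.0685]
scene rack [0.3718 0.0762]
scene jar [0.6989 0.0783]
scene cup [0.3713 0.082 ]
scene dish [ 0.5775 -0.1822]
scene plain_dish [ 0.737  -0.1184]
scene bowl [ 0.7262 -0.335 ]
scene dish (575.4758911132812, -181.51052856445312) 90.97029113769531 ((575.9287719726562, -180.5008544921875), (169.96559143066406, 170.87588500976562), 53.94429397583008)
lobe phase deg -5.688210749756844
[[124.9265 326.6523]
 [150.8553 158.8776]
 [307.851  183.1406]
 [281.9222 350.9152]] [[172, 166], [149, 251], [136, 255], [146, 263], [132, 318], [281, 350], [301, 183]]
[[0.6905, 0.419], [0.4996, 0.4142], [0.4874, 0.4375], [0.4747, 0.4132], [0.3656, 0.4095], [0.3541, 0.1218], [0.6954, 0.1436]]
top front_edge [0.5274 0.1427]
top jar [0.7001 0.0747]
top cup [0.375  0.0749]
top dish [ 0.5793 -0.1823]
top plain_dish [ 0.7564 -0.1323]
top dish (576.407470703125, -179.80784606933594) 89.18838500976562 ((575.70458984375, -178.7578125), (166.51156616210938, 170.36891174316406), 143.1773681640625)
lobe phase deg -5.340618516308928
[[159.3493 184.6367]
 [307.2022 181.7089]
 [310.1568 330.9177]
 [162.3039 333.8455]] [[303, 182], [182, 187], [181, 262], [161, 267], [180, 271], [181, 331], [310, 329]]
[[0.6972, 0.1444], [0.6891, 0.4207], [0.5164, 0.4161], [0.5054, 0.4613], [0.4962, 0.4177], [0.3637, 0.4112], [0.3682, 0.1282]]
```

View pics/wrist0.png

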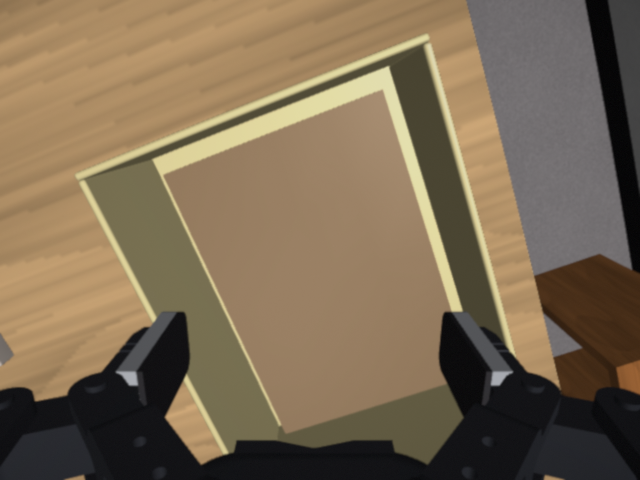

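{"op": "carry_out", "data": {"rows": "0 0 60 0; 0 0 60 0; 0 0 60 0; 0 0 60 0;0 0 60 0;0 0 60 0;0 0 60 0; 0 0 60 0"}}

```text
t: 3.2
eef_pos: [0.2289, 0.6145, 0.6622]
tool_rot: [0.007, 0.178, 0.983, 0.039]
contact_force: [-0.2, 0.2, -0.1]
gripper_width: 1.002
grasp_force: 0.0
```

{"op": "carry_out", "data": {"rows": "0 0 60 0; 0 0 60 0; 0 0 60 0; 0 0 60 0"}}

```text
t: 3.7
eef_pos: [0.2142, 0.5762, 0.7708]
tool_rot: [0.022, 0.176, 0.975, 0.133]
contact_force: [-0.1, -0.1, -0.5]
gripper_width: 1.002
grasp_force: 0.0
```

{"op": "carry_out", "data": {"rows": "0 0 -60 0; 0 0 -60 0; 0 0 -60 0; 0 0 -60 0"}}

```text
t: 4.2
eef_pos: [0.2142, 0.5764, 0.5279]
tool_rot: [0.022, 0.176, 0.975, 0.132]
contact_force: [-0.1, 0.7, -0.3]
gripper_width: 1.0
grasp_force: 0.0
```

```bash
python3 - <<'E'
from h import *
print(get_obs()["q"],get_obs()["eef_pos"])
E
```

```text
[-1.73146371  0.0845477   0.44626457  1.46252577 -0.02047809  1.33463151
 -0.076569  ] [0.21421986 0.57640213 0.52789581]
```

{"op": "carry_out", "data": {"rows": "0 0 -60 0; 0 0 -60 0; 0 0 -60 0; 0 0 -60 0; -21 -56 0 0; -21 -56 0 0; -21 -56 0 0;-21 -56 0 0;-21 -56 0 0"}}

```text
t: 5.32
eef_pos: [0.1238, 0.3356, 0.2912]
tool_rot: [0.018, 0.173, 0.976, 0.134]
contact_force: [0.8, -0.1, 0.4]
gripper_width: 0.997
grasp_force: 0.0
```

```bash
python3 - <<'E'
from h import *
print(get_obs()["q"],get_obs()["eef_pos"])
E
```

```text
[-1.58129267 -0.32981028  0.10841656  2.31830583  0.11891218  0.88950375
 -0.31634362] [0.1237928  0.33556941 0.29115968]
```

{"op": "carry_out", "data": {"rows": "-20 -55 0 0; -20 -55 0 0; -20 -55 0 0; -20 -55 0 0"}}

```text
t: 5.82
eef_pos: [0.115, 0.2923, 0.2668]
tool_rot: [0.017, 0.188, 0.976, 0.108]
contact_force: [1.4, -0.5, 0.8]
gripper_width: 1.003
grasp_force: 0.0
```

```bash
python3 - <<'E'
from h import *
print(get_obs()["q"],get_obs()["eef_pos"])
E
```

```text
[-1.11559491 -0.3343067  -0.2424225   2.3708726  -0.06510301  0.87972838
 -0.1279602 ] [0.11504261 0.29226632 0.26675941]
```

{"op": "carry_out", "data": {"rows": "20 55 40 10.5; 20 55 40 10.5; 20 55 40 10.5; 20 55 40 10.5; 20 55 40 10.5; 0 0 0 10.5; 0 0 0 10.5;0 0 0 10.5;0 0 0 10.5;0 0 0 10.5"}}

```text
t: 7.08
eef_pos: [0.1956, 0.5385, 0.443]
tool_rot: [-0.078, -0.672, 0.733, 0.076]
contact_force: [-0.1, -0.4, -0.4]
gripper_width: 1.0
grasp_force: 0.0
```

```bash
cat >> h.py <<'E'
from scipy.spatial.transform import Rotation as Ro
def st():
    o=get_obs(); q=o["tool_rot"]; R=Ro.from_quat([q[1],q[2],q[3],q[0]]).as_matrix(); z=R[:,2]
    print("t",round(o["t"],2),"q",o["q"].round(3),"p",o["eef_pos"].round(4),"az",np.degrees(np.arctan2(o["eef_pos"][1],o["eef_pos"][0])).round(1),"f",o["contact_force"].round(1))
    print("tilt %.1f toward az %.1f; toolx az %.1f z %.3f; tooly az %.1f z %.3f"%(np.degrees(np.arccos(-z[2])),np.degrees(np.arctan2(z[1],z[0])),np.degrees(np.arctan2(R[1,0],R[0,0])),R[2,0],np.degrees(np.arctan2(R[1,1],R[0,1])),R[2,1]))
E
python3 -c "
from h import *
st()"
```

```text
t 7.08 q [-1.196  0.235 -0.023  1.445 -0.201  1.532  1.851] p [0.1956 0.5385 0.443 ] az 70.0 f [-0.1 -0.4 -0.4]
tilt 12.5 toward az 178.2; toolx az -94.9 z 0.012; tooly az 175.0 z 0.216
```

{"op": "carry_out", "data": {"rows": "42 -55 0 0;42 -55 0 0;42 -55 0 0;42 -55 0 0;42 -55 0 0;42 -55 0 0;42 -55 0 0;42 -55 0 0;42 -55 0 0;42 -55 0 0"}}

```text
t: 8.32
eef_pos: [0.5757, 0.041, 0.443]
tool_rot: [-0.078, -0.67, 0.735, 0.076]
contact_force: [0.2, 1.2, 0.1]
gripper_width: 0.998
grasp_force: 0.0
```

{"op": "carry_out", "data": {"rows": "0 0 50 0;0 0 60 0;0 0 60 0;0 0 60 0;0 0 40 0;0 0 40 0"}}

```text
t: 9.07
eef_pos: [0.5454, 0.0428, 0.63]
tool_rot: [-0.012, -0.673, 0.739, 0.027]
contact_force: [0.1, -0.4, 0.0]
gripper_width: 1.004
grasp_force: 0.0
```

```bash
python3 -c "
from h import *
st()"
```

```text
t 9.07 q [-0.477  0.202  0.412  1.092 -0.115  1.915  2.941] p [0.5454 0.0428 0.63  ] az 4.5 f [ 0.1 -0.4  0. ]
tilt 3.4 toward az 156.3; toolx az -95.4 z -0.019; tooly az 174.7 z 0.057
```

{"op": "carry_out", "data": {"rows": "0 0 40 0;0 0 40 0"}}

```text
t: 9.32
eef_pos: [0.5381, 0.0435, 0.6617]
tool_rot: [0.014, -0.673, 0.74, 0.009]
contact_force: [-0.2, 0.6, -0.1]
gripper_width: 0.998
grasp_force: 0.0
```

```bash
python3 -c "
from h import *
st()"
```

```text
t 9.32 q [-0.543  0.166  0.475  1.066 -0.113  1.915  2.934] p [0.5381 0.0435 0.6617] az 4.6 f [-0.2  0.6 -0.1]
tilt 1.8 toward az 74.7; toolx az -95.4 z -0.032; tooly az 174.6 z -0.005
```

{"op": "carry_out", "data": {"rows": "-48 56 -10 0;-48 56 -10 0;-48 56 -10 0;-48 56 -10 0;-48 56 -10 0;-48 56 -10 0;-48 56 -10 0;-48 56 -10 0;-48 56 0 0;-48 56 0 0"}}

```text
t: 10.58
eef_pos: [0.1331, 0.5157, 0.5942]
tool_rot: [0.013, -0.672, 0.74, 0.009]
contact_force: [1.1, 0.7, -0.1]
gripper_width: 1.002
grasp_force: 0.0
```

{"op": "carry_out", "data": {"rows": "0 0 50 0;0 0 60 0;0 0 60 0;0 0 60 0;0 0 60 0;0 0 60 0;0 0 60 0;0 0 60 0"}}

```text
t: 11.58
eef_pos: [0.136, 0.5065, 0.7774]
tool_rot: [0.105, -0.666, 0.735, 0.069]
contact_force: [-0.4, -0.2, -0.2]
gripper_width: 1.001
grasp_force: 0.0
```

```bash
python3 -c "
from h import *
st()"
```

```text
t 11.57 q [-2.269  0.09   0.993  0.924 -0.088  1.915  1.715] p [0.136  0.5065 0.7774] az 75.0 f [-0.4 -0.2 -0.2]
tilt 14.4 toward az 75.5; toolx az -95.3 z -0.246; tooly az 174.1 z -0.038
```

{"op": "carry_out", "data": {"rows": "-30 0 60 0;-30 0 60 0;-30 0 60 0;-30 0 60 0;-30 0 60 0;-30 0 60 0;0 0 60 0;0 0 60 0"}}

```text
t: 12.58
eef_pos: [0.0215, 0.5052, 0.9382]
tool_rot: [0.23, -0.644, 0.706, 0.182]
contact_force: [1.4, 0.1, 1.2]
gripper_width: 1.003
grasp_force: 0.0
```

```bash
python3 -c "
from h import *
st()"
```

```text
t 12.57 q [-2.758  0.087  1.276  0.608 -0.03   1.915  1.523] p [0.0215 0.5052 0.9382] az 87.6 f [1.4 0.1 1.2]
tilt 34.1 toward az 80.7; toolx az -94.4 z -0.559; tooly az 174.1 z -0.039
```

{"op": "carry_out", "data": {"rows": "-40 0 50 0;-40 0 50 0;-40 0 50 0"}}

```text
t: 12.95
eef_pos: [-0.1039, 0.4876, 1.0089]
tool_rot: [0.296, -0.639, 0.67, 0.236]
contact_force: [1.8, 0.8, 0.3]
gripper_width: 0.999
grasp_force: 0.0
```

```bash
python3 -c "
from h import *
st()"
```

```text
t 12.95 q [-2.921e+00  1.770e-01  1.313e+00  4.190e-01  1.000e-03  1.915e+00
  1.416e+00] p [-0.1039  0.4876  1.0089] az 102.0 f [1.8 0.8 0.3]
tilt 44.5 toward az 82.1; toolx az -90.6 z -0.698; tooly az 175.8 z -0.063
```

{"op": "carry_out", "data": {"rows": "50 -4 -30 0;50 -4 -35 0;50 -4 -35 0;50 -4 -35 0;50 -4 -35 0;50 -4 -35 0;50 -4 -35 0;50 -4 -35 0;50 -4 -35 0;50 -4 -35 0"}}

```text
t: 14.2
eef_pos: [0.3756, 0.4994, 0.7366]
tool_rot: [0.258, -0.644, 0.69, 0.21]
contact_force: [0.9, -0.0, -0.3]
gripper_width: 0.999
grasp_force: 0.0
```

```bash
python3 -c "
from h import *
st()"
```

```text
t 14.2 q [-2.426 -0.32   1.143  1.252  0.149  1.35   1.889] p [0.3756 0.4994 0.7366] az 53.1 f [ 0.9 -0.  -0.3]
tilt 38.8 toward az 82.2; toolx az -92.9 z -0.625; tooly az 175.2 z -0.042
```

{"op": "carry_out", "data": {"rows": "25 -55 -20 0;25 -55 -20 0;25 -55 -20 0;25 -55 -20 0;25 -55 -20 0;25 -55 -20 0;25 -55 -20 0;25 -55 -20 0;25 -55 -20 0;0 -55 -20 0"}}

```text
t: 15.45
eef_pos: [0.539, 0.0057, 0.5648]
tool_rot: [0.253, -0.626, 0.714, 0.185]
contact_force: [0.4, 0.3, 0.3]
gripper_width: 1.002
grasp_force: 0.0
```

```bash
python3 -c "
from h import *
st()"
```

```text
t 15.45 q [-1.533 -0.337  1.455  1.522 -0.277  1.476  2.958] p [0.539  0.0057 0.5648] az 0.6 f [0.4 0.3 0.3]
tilt 36.6 toward az 77.3; toolx az -96.3 z -0.593; tooly az 171.4 z -0.053
```

```bash
python3 -c "
from h import *
w=read_camera('wrist'); o=ray(w,(320,240))[0]
c=read_camera('scene'); p=proj(c,[o,get_obs()['eef_pos']]); print(o,p)
x,y=np.clip(p.mean(0).astype(int),[140,110],[500,370]); im=c['img'][y-110:y+110,x-140:x+140]
print(x,y); cv2.imwrite('pics/g1.png',cv2.resize(im,None,fx=2.5,fy=2.5,interpolation=3))
cv2.imwrite('pics/w1.png',w['img'])"
```

```text
[ 0.51321121 -0.13419875  0.63678135] [[540.18945752 178.79982857]
 [390.16968957 169.13261016]]
465 173
```

View pics/g1.png

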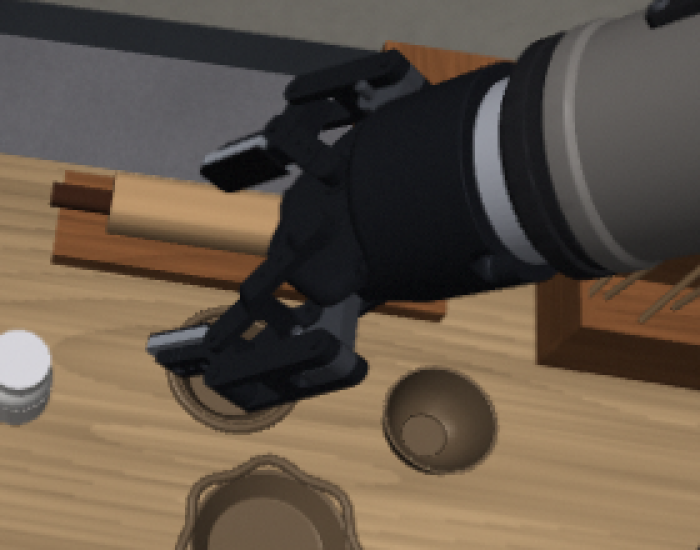

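{"op": "carry_out", "data": {"rows": "0 0 0 -10.5;0 0 0 -10.5;0 0 0 -10.5;0 0 0 -10.5;0 0 0 -10.5;-10 20 0 -10.5;-10 20 0 -10.5;-20 30 0 -10.5;-20 30 0 -10.5;-20 30 0 -10.5"}}

```text
t: 16.8
eef_pos: [0.4693, 0.1183, 0.5677]
tool_rot: [0.303, 0.079, 0.948, -0.055]
contact_force: [0.4, 1.1, 0.0]
gripper_width: 1.003
grasp_force: 0.0
```

```bash
python3 -c "
from h import *
st()"
```

```text
t 16.8 q [-0.29  -0.26  -0.309  1.778  0.414  1.213  0.73 ] p [0.4693 0.1183 0.5677] az 14.2 f [0.4 1.1 0. ]
tilt 35.9 toward az -15.1; toolx az 171.7 z -0.583; tooly az 79.4 z -0.057
```

{"op": "carry_out", "data": {"rows": "-30 40 0 -10.5;-35 40 0 -10.5;-40 40 0 -10.5;-40 40 0 -10.5;-40 40 0 -10.5;-40 40 0 -10.5;-40 40 0 -10.5;-40 40 0 -10.5;-30 40 0 0;-30 40 0 0"}}

```text
t: 18.05
eef_pos: [0.3222, 0.3319, 0.5287]
tool_rot: [0.224, 0.411, 0.861, -0.197]
contact_force: [0.9, 0.2, -1.1]
gripper_width: 1.001
grasp_force: 0.0
```

```bash
python3 -c "
from h import *
st()"
```

```text
t 18.05 q [-1.647  0.157  0.507  1.49   0.387  1.912 -0.393] p [0.3222 0.3319 0.5287] az 45.8 f [ 0.9  0.2 -1.1]
tilt 34.7 toward az -66.9; toolx az 132.2 z -0.547; tooly az 36.3 z -0.155
```

{"op": "carry_out", "data": {"rows": "-25 30 20 -10.5;-25 30 20 -10.5;-25 30 20 -10.5;-25 30 20 -10.5;-25 30 20 -5;0 0 50 0;0 0 60 0;0 0 60 0"}}

```text
t: 19.05
eef_pos: [0.2273, 0.4213, 0.5772]
tool_rot: [0.147, 0.491, 0.852, -0.106]
contact_force: [3.8, 0.2, -2.7]
gripper_width: 1.0
grasp_force: 0.0
```

```bash
python3 -c "
from h import *
st()"
```

```text
t 19.05 q [-2.32   0.384  1.455  1.337 -0.054  1.914 -0.332] p [0.2273 0.4213 0.5772] az 61.6 f [ 3.8  0.2 -2.7]
tilt 20.8 toward az -65.9; toolx az 120.5 z -0.354; tooly az 29.7 z -0.037
```

{"op": "carry_out", "data": {"rows": "-30 10 50 0;-30 10 50 0;-30 10 50 0;-30 10 50 0;-30 0 50 0;-30 0 50 0"}}

```text
t: 19.8
eef_pos: [0.1116, 0.4757, 0.6548]
tool_rot: [0.146, 0.477, 0.866, 0.02]
contact_force: [0.5, -0.5, 0.2]
gripper_width: 0.999
grasp_force: 0.0
```

```bash
python3 -c "
from h import *
st()"
```

```text
t 19.8 q [-2.719  0.243  1.455  1.216  0.058  1.915 -0.683] p [0.1116 0.4757 0.6548] az 76.8 f [ 0.5 -0.5  0.2]
tilt 17.0 toward az -21.0; toolx az 121.0 z -0.234; tooly az 33.5 z 0.175
```

{"op": "carry_out", "data": {"rows": "30 20 -25 0;30 20 -25 0;30 20 -25 0;30 20 -25 0;30 20 -25 0;30 20 -25 0;30 40 0 0;30 52 0 0;30 52 0 0;30 52 0 0"}}

```text
t: 21.05
eef_pos: [0.3919, 0.771, 0.4888]
tool_rot: [0.159, 0.466, 0.87, 0.022]
contact_force: [-1.9, 2.3, -2.6]
gripper_width: 0.996
grasp_force: 0.0
```

```bash
python3 -c "
from h import *
st()"
```

```text
t 21.05 q [-1.425  0.906  0.718  0.396 -0.244  1.879 -0.454] p [0.3919 0.771  0.4888] az 63.1 f [-1.9  2.3 -2.6]
tilt 18.5 toward az -20.3; toolx az 122.2 z -0.257; tooly az 35.1 z 0.187
```

{"op": "carry_out", "data": {"rows": "27 54 0 0;27 54 0 0;27 54 0 0;27 54 0 0;27 54 0 0;27 54 0 0"}}

```text
t: 21.8
eef_pos: [0.4179, 0.8133, 0.433]
tool_rot: [0.148, 0.471, 0.869, 0.031]
contact_force: [-0.2, -0.9, -0.1]
gripper_width: 0.997
grasp_force: 0.0
```

```bash
python3 -c "
from h import *
st()"
```

```text
t 21.8 q [-1.366  1.114  1.455  0.242 -1.026  1.915 -0.406] p [0.4179 0.8133 0.433 ] az 62.8 f [-0.2 -0.9 -0.1]
tilt 17.4 toward az -16.7; toolx az 121.8 z -0.229; tooly az 34.5 z 0.193
```

{"op": "carry_out", "data": {"rows": "-23 -47 25 0;-23 -47 25 0;-23 -47 25 0;-23 -47 25 0;-23 -47 25 0;-23 -47 25 0;-23 -47 25 0;-23 -47 25 0;0 0 60 0;0 0 60 0"}}

```text
t: 23.05
eef_pos: [0.2478, 0.4602, 0.7232]
tool_rot: [0.147, 0.467, 0.87, 0.053]
contact_force: [-7.8, -11.8, -2.3]
gripper_width: 1.0
grasp_force: 0.0
```

{"op": "carry_out", "data": {"rows": "0 0 60 0;0 0 60 0;0 0 60 0;0 0 60 0", "claw": 0}}

```text
t: 23.55
eef_pos: [0.2829, 0.4462, 0.8219]
tool_rot: [0.169, 0.454, 0.863, 0.143]
contact_force: [0.5, -0.5, 0.8]
gripper_width: 0.146
grasp_force: 0.0
```

```bash
python3 -c "
from h import *
st()"
```

```text
t 23.55 q [-2.292  0.245  1.455  0.839  0.029  1.915 -0.267] p [0.2829 0.4462 0.8219] az 57.6 f [ 0.5 -0.5  0.8]
tilt 25.6 toward az 12.5; toolx az 122.5 z -0.162; tooly az 36.7 z 0.400
```

{"op": "carry_out", "data": {"rows": "-40 10 45 0;-40 10 45 0;-40 10 45 0;-40 10 45 0"}}

```text
t: 24.05
eef_pos: [0.165, 0.4949, 0.8745]
tool_rot: [0.179, 0.434, 0.853, 0.227]
contact_force: [-0.2, 0.7, -0.9]
gripper_width: -0.002
grasp_force: 0.0
```

```bash
python3 -c "
from h import *
st()"
```

```text
t 24.05 q [-2.571  0.251  1.455  0.746  0.144  1.915 -0.466] p [0.165  0.4949 0.8745] az 71.6 f [-0.2  0.7 -0.9]
tilt 33.7 toward az 24.8; toolx az 124.2 z -0.109; tooly az 38.3 z 0.543
```

{"op": "carry_out", "data": {"rows": "-45 0 45 0;-45 0 45 0;-45 0 45 0"}}

```text
t: 24.42
eef_pos: [0.0703, 0.5099, 0.9122]
tool_rot: [0.179, 0.414, 0.843, 0.293]
contact_force: [-0.2, 1.0, -0.8]
gripper_width: 0.001
grasp_force: 0.0
```

```bash
python3 -c "
from h import *
st()"
```

```text
t 24.43 q [-2.763  0.272  1.455  0.68   0.233  1.915 -0.588] p [0.0703 0.5099 0.9122] az 82.2 f [-0.2  1.  -0.8]
tilt 40.1 toward az 32.4; toolx az 126.4 z -0.059; tooly az 39.2 z 0.641
```

{"op": "carry_out", "data": {"rows": "41 -31 -36 0;41 -31 -36 0;41 -31 -36 0;41 -31 -36 0;41 -31 -36 0;41 -31 -36 0;41 -31 -36 0;41 -31 -36 0;41 -31 -36 0;41 -31 -36 0"}}

```text
t: 25.68
eef_pos: [0.4338, 0.3282, 0.6538]
tool_rot: [0.182, 0.425, 0.855, 0.236]
contact_force: [0.3, 0.6, -0.2]
gripper_width: -0.002
grasp_force: 0.0
```

```bash
python3 -c "
from h import *
st()"
```

```text
t 25.68 q [-1.772 -0.325  0.565  1.571  0.576  1.384 -0.516] p [0.4338 0.3282 0.6538] az 37.1 f [ 0.3  0.6 -0.2]
tilt 34.7 toward az 25.8; toolx az 125.2 z -0.111; tooly az 39.5 z 0.558
```

{"op": "carry_out", "data": {"rows": "40 -30 -30 0;40 -30 -30 0;40 -40 -30 0;30 -50 -20 0;20 -50 -20 0;10 -50 -20 0;0 -50 -20 4;0 -50 -10 8;0 -50 0 10;0 -40 0 10"}}

```text
t: 26.92
eef_pos: [0.5849, -0.0753, 0.4828]
tool_rot: [0.129, 0.205, 0.934, 0.264]
contact_force: [0.2, 1.3, 1.2]
gripper_width: -0.001
grasp_force: 0.0
```

```bash
python3 -c "
from h import *
st()"
```

```text
t 26.93 q [-1.408 -0.337  1.455  1.688 -0.172  1.158  1.28 ] p [ 0.5849 -0.0753  0.4828] az -7.3 f [0.2 1.3 1.2]
tilt 34.1 toward az 51.6; toolx az 152.9 z -0.132; tooly az 67.9 z 0.545
```

```bash
cat > model.py <<'E'
from h import *
from scipy.optimize import least_squares
D=[([-1.3211,.4769,.0224,1.5554,-.0115,1.1093,-.0831],[.2364,.6323,.2313],[0,.178,.984,0]),
([-1.73146,.08455,.44626,1.46253,-.02048,1.33463,-.07657],[.2142,.5764,.5279],[.022,.176,.975,.132]),
([-1.58129,-.32981,.10842,2.31831,.11891,.88950,-.31634],[.1238,.33557,.29116],[.018,.173,.976,.134]),
([-1.1156,-.33431,-.24242,2.37087,-.0651,.87973,-.12796],[.11504,.29227,.26676],[.017,.188,.976,.108]),
([-1.196,.235,-.023,1.445,-.201,1.532,1.851],[.1956,.5385,.443],[-.078,-.672,.733,.076]),
([-.477,.202,.412,1.092,-.115,1.915,2.941],[.5454,.0428,.63],[-.012,-.673,.739,.027]),
([-2.269,.09,.993,.924,-.088,1.915,1.715],[.136,.5065,.7774],[.105,-.666,.735,.069]),
([-2.758,.087,1.276,.608,-.03,1.915,1.523],[.0215,.5052,.9382],[.23,-.644,.706,.182]),
([-2.426,-.32,1.143,1.252,.149,1.35,1.889],[.3756,.4994,.7366],[.258,-.644,.69,.21]),
([-1.533,-.337,1.455,1.522,-.277,1.476,2.958],[.539,.0057,.5648],[.253,-.626,.714,.185]),
([-.29,-.26,-.309,1.778,.414,1.213,.73],[.4693,.1183,.5677],[.303,.079,.948,-.055]),
([-1.647,.157,.507,1.49,.387,1.912,-.393],[.3222,.3319,.5287],[.224,.411,.861,-.197]),
([-1.425,.906,.718,.396,-.244,1.879,-.454],[.3919,.771,.4888],[.159,.466,.87,.022]),
([-1.366,1.114,1.455,.242,-1.026,1.915,-.406],[.4179,.8133,.433],[.148,.471,.869,.031]),
([-2.763,.272,1.455,.68,.233,1.915,-.588],[.0703,.5099,.9122],[.179,.414,.843,.293]),
([-1.772,-.325,.565,1.571,.576,1.384,-.516],[.4338,.3282,.6538],[.182,.425,.855,.236]),
([-1.408,-.337,1.455,1.688,-.172,1.158,1.28],[.5849,-.0753,.4828],[.129,.205,.934,.264])]
Q=np.array([d[0] for d in D]);P=np.array([d[1] for d in D]);RR=[Ro.from_quat([d[2][1],d[2][2],d[2][3],d[2][0]]) for d in D]
AX='zyzyzyz'
def fk(x,q,s):
    R=Ro.from_euler('z',x[0]);p=np.array([0,0,x[1]])
    for i in range(7):
        R=R*Ro.from_euler(AX[i],(s if AX[i]=='z' else 1)*q[i])
        p=p+R.apply(x[3+3*i:6+3*i])
    return p,R*Ro.from_euler('z',x[2])
LO=np.array([-2.96,-.34,-1.41,.24,-1.37,.17,-2.96])+.005;HI=np.array([2.96,2.1,1.46,2.44,4.51,1.92,2.96])-.005
def fit():
    best=None
    for s in(1,-1):
      for a in(0,1.57,3.14,-1.57):
       for o7 in(0,1.57,3.14,-1.57):
        x0=np.zeros(24);x0[0]=a;x0[1]=.3;x0[2]=o7;x0[[8,14,23]]=.4,.4,.2
        f=lambda x:np.concatenate([np.r_[(r:=fk(x,Q[i],s))[0]-P[i],.2*(r[1].inv()*RR[i]).as_rotvec()] for i in range(len(Q))]+[1e-3*(x-x0)[3:]])
        r=least_squares(f,x0,max_nfev=60)
        if best is None or r.cost<best[0]: best=(r.cost,r.x,s,np.abs(r.fun[:-21]).max())
    return best
if __name__=="__main__":
    b=fit();print(b[0],b[2],b[3]);print(b[1].round(3));np.save("m.npy",np.r_[b[1],b[2]])
E
python3 model.py
```

```text
8.077155913290354e-07 -1 0.00041558596476590215
[ 0.     0.287  1.571 -0.    -0.015 -0.     0.    -0.015  0.471 -0.
 -0.016  0.071  0.    -0.016  0.436  0.    -0.     0.036 -0.    -0.
  0.063 -0.    -0.     0.263]
```

```bash
cat > plan.py <<'E'
from model import *
X=np.load("m.npy");S=X[-1];X=X[:-1]
F=lambda q:fk(X,q,S)
def orient(lean,az,psi): # psi: tool-x azimuth relative to lean direction
    return Ro.from_euler('z',az,degrees=True)*Ro.from_euler('y',-lean,degrees=True)*Ro.from_euler('z',psi,degrees=True)*Ro.from_euler('x',180,degrees=True)
def err(q,p,R):
    a,b=F(q);return np.r_[(a-p)*5,(R.inv()*b).as_rotvec()]
def solve(p,R,q0,reg=0.002):
    r=least_squares(lambda q:np.r_[err(q,p,R),reg*(q-q0)],np.clip(q0,LO+1e-4,HI-1e-4),bounds=(LO,HI))
    return r.x,np.abs(err(r.x,p,R)).max()
E
cat > g.py <<'E'
from plan import *
rng=np.random.default_rng(0)
for psi in(0,90,180,-90):
  for lean in(38,):
    for p in([.58,-.33,.025],[.533,.0,.025],[.53,.2,.025]):
      R=orient(lean,91.7,psi);sol=[]
      for k in range(14):
        q,e=solve(np.array(p),R,rng.uniform(LO,HI))
        if e<2e-3: sol.append((np.min(np.minimum(q-LO,HI-q)[[0,1,2,3,4,5,6]]),q.round(2).tolist()))
      sol.sort(reverse=True);print(psi,lean,p,len(sol),sol[:2])
E
python3 -c "
from plan import *
print(orient(38,91.7,0).as_matrix().round(2)); q=np.array([-1.408,-.337,1.455,1.688,-.172,1.158,1.28]); print(F(q)[0],F(q)[1].as_matrix().round(2))"
time python3 g.py
```

```text
[[-0.02  1.   -0.02]
 [ 0.79  0.03  0.62]
 [ 0.62  0.   -0.79]]
[ 0.5849782  -0.07504145  0.48299473] [[-0.88  0.31  0.35]
 [ 0.45  0.78  0.44]
 [-0.13  0.55 -0.83]]
0 38 [0.58, -0.33, 0.025] 9 [(np.float64(0.5980326209233717), [0.67, 0.95, -0.03, 1.36, -0.49, 1.32, 0.93]), (np.float64(0.5606590132367653), [0.58, 0.95, 0.13, 1.37, -0.61, 1.35, 1.01])]
0 38 [0.533, 0.0, 0.025] 9 [(np.float64(0.5207659307723622), [0.75, 0.81, -0.67, 1.91, -0.26, 0.73, 0.45]), (np.float64(0.5194943863720636), [0.73, 0.8, -0.65, 1.92, -0.29, 0.73, 0.48])]
0 38 [0.53, 0.2, 0.025] 11 [(np.float64(0.3141826124233513), [0.67, 0.99, -1.07, 1.99, 0.34, 0.49, -0.36]), (np.float64(0.27433833827334353), [0.56, 0.87, -0.89, 2.0, -0.06, 0.45, -0.01])]
90 38 [0.58, -0.33, 0.025] 4 [(np.float64(0.6466915038964833), [1.0, 1.03, -0.6, 1.33, -0.04, 1.27, 2.17]), (np.float64(0.3562837654263884), [0.56, 0.96, 0.17, 1.37, -0.63, 1.36, 2.6])]
90 38 [0.533, 0.0, 0.025] 8 [(np.float64(0.47062234933004965), [0.93, 0.94, -0.93, 1.9, 0.09, 0.73, 1.72]), (np.float64(0.44760334562232673), [0.94, 0.95, -0.96, 1.9, 0.12, 0.74, 1.69]
[... 668 characters left out ...]
2.68]), (np.float64(0.23976248064482242), [0.72, 1.06, -1.17, 1.99, 0.55, 0.54, 2.6])]
-90 38 [0.58, -0.33, 0.025] 9 [(np.float64(0.6470421975100153), [0.91, 0.99, -0.43, 1.34, -0.18, 1.27, -0.87]), (np.float64(0.6433559473914048), [1.02, 1.05, -0.66, 1.33, 0.01, 1.27, -1.01])]
-90 38 [0.533, 0.0, 0.025] 12 [(np.float64(0.521287793005863), [0.76, 0.82, -0.68, 1.91, -0.25, 0.73, -1.13]), (np.float64(0.518368945141505), [0.9, 0.91, -0.89, 1.91, 0.02, 0.73, -1.37])]
-90 38 [0.53, 0.2, 0.025] 9 [(np.float64(0.3152456596085238), [-0.0, 0.67, -0.14, 2.03, -1.05, 0.68, -0.73]), (np.float64(0.28471861620034067), [0.46, 0.8, -0.75, 2.0, -0.34, 0.46, -1.33])]
real	0m16.441s
user	0m16.950s
sys	0m0.076s
```

```bash
cat >> plan.py <<'E'
def tilt(R):
    m=R.as_matrix();z=m[:,2];return "tilt %.1f->%.0f tx %.0f/%.2f ty %.0f/%.2f"%(np.degrees(np.arccos(-z[2])),np.degrees(np.arctan2(z[1],z[0])),np.degrees(np.arctan2(m[1,0],m[0,0])),m[2,0],np.degrees(np.arctan2(m[1,1],m[0,1])),m[2,1])
def run(q,rows,reg=.02,rep=None):
    p,R=F(q)
    for i,(dx,dy,dz,y) in enumerate(rows):
        p=p+np.array([dx,dy,dz])/1e3; R=Ro.from_euler('z',y,degrees=True)*R
        q,e=solve(p,R,q,reg); p,R=F(q)
        if rep and (i+1)%rep==0: print(q.round(2),p.round(3),tilt(R))
    return q
E
python3 - <<'E'
from plan import *
# check vs recorded: from 15th sample
q=run(Q[14],[(41,-31,-36,0)]*10);print("rec",Q[15]);print("sim",q.round(3),F(q)[0].round(3),tilt(F(q)[1]))
q=run(Q[15],[(40,-30,-30,0)]*2+[(40,-40,-30,0),(30,-50,-20,0),(20,-50,-20,0),(10,-50,-20,0),(0,-50,-20,4),(0,-50,-10,8),(0,-50,0,10),(0,-40,0,10)]);print("rec",Q[16]);print("sim",q.round(3),F(q)[0].round(3),tilt(F(q)[1]))
q=get_obs()["q"]
print("A");run(q,[(10,-30,-40,5)]*5+[(0,-30,-10,4)]*5,rep=2)
print("B");run(q,[(30,0,-50,0)]*5+[(0,-50,0,5)]*5,rep=2)
print("C");run(q,[(30,0,-50,-10)]*5+[(0,-50,0,0)]*5+[(0,0,0,10)]*10,rep=3)
E
```

```text
rec [-1.772 -0.325  0.565  1.571  0.576  1.384 -0.516]
sim [-1.903 -0.335  0.818  1.648  0.652  1.419 -0.492] [0.494 0.261 0.577] tilt 29.0->8 tx 121/-0.21 ty 37/0.44
rec [-1.408 -0.337  1.455  1.688 -0.172  1.158  1.28 ]
sim [-1.365 -0.335  1.455  1.709 -0.163  1.08   1.362] [ 0.597 -0.104  0.478] tilt 35.4->44 tx 153/-0.22 ty 71/0.53
A
[-1.3  -0.34  1.45  1.85 -0.16  0.94  1.52] [ 0.58  -0.122  0.412] tilt 34.4->39 tx 157/-0.30 ty 76/0.48
[-1.23 -0.34  1.45  2.01 -0.11  0.7   1.71] [ 0.571 -0.165  0.349] tilt 35.3->25 tx 161/-0.45 ty 83/0.36
[-1.15 -0.34  1.45  2.09 -0.07  0.56  1.88] [ 0.555 -0.208  0.318] tilt 36.5->15 tx 168/-0.55 ty 87/0.23
[-1.06 -0.34  1.45  2.11 -0.08  0.52  2.06] [ 0.537 -0.253  0.313] tilt 37.5->9 tx 175/-0.60 ty 90/0.12
[-0.99 -0.34  1.45  2.13 -0.06  0.48  2.22] [ 0.518 -0.296  0.31 ] tilt 38.4->3 tx -177/-0.62 ty 93/0.00
B
[-1.44 -0.34  1.45  1.91 -0.06  0.76  1.21] [ 0.62  -0.066  0.393] tilt 36.0->33 tx 147/-0.28 ty 67/0.51
[-1.52 -0.34  1.45  2.12  0.4   0.38  0.73] [ 0.635 -0.054  0.321] tilt 40.6->14 tx 140/-0.45 ty 66/0.47
[-1.44 -0.33  1.45  2.19
[... 218 characters left out ...]
39  1.87] [ 0.576 -0.264  0.344] tilt 44.5->4 tx 156/-0.66 ty 79/0.25
C
[-1.54 -0.34  1.45  2.04  0.45  0.5   0.27] [ 0.649 -0.068  0.346] tilt 38.2->10 tx 119/-0.24 ty 38/0.57
[-1.57 -0.34  1.45  2.22  1.3   0.45 -0.83] [ 0.636 -0.112  0.303] tilt 44.7->-9 tx 97/-0.27 ty 21/0.65
[-1.27 -0.34  1.45  2.18  1.05  0.31 -0.37] [ 0.61  -0.25   0.324] tilt 46.5->-13 tx 95/-0.31 ty 21/0.66
[-1.08 -0.34  1.45  2.13 -0.02  0.28  1.03] [ 0.584 -0.282  0.346] tilt 47.6->-2 tx 110/-0.38 ty 40/0.63
[-1.01 -0.34  1.45  2.07 -0.41  0.52  1.8 ] [ 0.561 -0.261  0.366] tilt 46.7->13 tx 134/-0.48 ty 65/0.54
[-0.99 -0.34  1.45  2.01 -0.43  0.74  2.18] [ 0.539 -0.239  0.383] tilt 44.6->24 tx 159/-0.57 ty 87/0.41
```

```bash
cat > bsim.py <<'E'
from plan import *
def rot(ax,a):
    c,s=np.cos(a),np.sin(a);m=np.zeros(a.shape+(3,3));i,j=((0,1) if ax=='z' else (2,0));k=3-i-j
    m[...,i,i]=c;m[...,j,j]=c;m[...,i,j]=-s;m[...,j,i]=s;m[...,k,k]=1;return m
OFF=X[3:].reshape(7,3);R7=Ro.from_euler('z',X[2]).as_matrix();SG=np.array([S,1,S,1,S,1,S])
def bfk(q):
    n=len(q);R=np.tile(Ro.from_euler('z',X[0]).as_matrix(),(n,1,1));p=np.tile([0,0,X[1]],(n,1));A=[];O=[]
    for i in range(7):
        A.append(R[:,:,2 if AX[i]=='z' else 1]*SG[i]);O.append(p)
        R=R@rot(AX[i],SG[i]*q[:,i]);p=p+R@OFF[i]
    J=np.stack([np.concatenate([np.cross(a,p-o),a],1) for a,o in zip(A,O)],2)
    return p,R@R7,J
def rv(M): return Ro.from_matrix(M).as_rotvec()
def step(q,p,R,w=3.,lam=.03,it=12):
    for _ in range(it):
        a,b,J=bfk(q);e=np.concatenate([(p-a)*w,rv(R@b.transpose(0,2,1))],1);J=J.copy();J[:,:3]*=w
        act=np.zeros(q.shape,bool)
        for _ in range(3):
            Jm=np.where(act[:,None,:],0,J);dq=np.einsum('nij,nj->ni',Jm.transpose(0,2,1),np.linalg.solve(Jm@Jm.transpose(0,2,1)+lam**2*np.eye(6),e[...,None])[...,0])
            act|=((q+dq>HI)|(q+dq<LO))
        dq=np.where(act,np.clip(q+dq,LO,HI)-q,dq)
        q=np.clip(q+np.clip(dq,-.2,.2),LO,HI)
    return q
def brun(q,rows,**k): # rows: list of (n,4)
    p,R,_=bfk(q)
    for r in rows:
        r=np.broadcast_to(r,(len(q),4));q0=q
        Rt=Ro.from_euler('z',r[:,3],degrees=True).as_matrix()@R
        q=step(q,p+r[:,:3]/1e3,Rt,**k)
        sc=np.minimum(1,(VM/np.maximum(np.abs(q-q0),1e-9)).min(1))[:,None];q=q0+(q-q0)*sc
        p,R,_=bfk(q)
    return q
VM=np.array([2.39,2.39,3.14,3.14,3.14,3.14,3.14])*.7*.125
def show(q):
    p,R,_=bfk(q[None]);print(q.round(2),p[0].round(3),tilt(Ro.from_matrix(R[0])))
E
cat > v.py <<'E'
from bsim import *
T=[(14,15,[(41,-31,-36,0)]*10),(15,16,[(40,-30,-30,0)]*2+[(40,-40,-30,0),(30,-50,-20,0),(20,-50,-20,0),(10,-50,-20,0),(0,-50,-20,4),(0,-50,-10,8),(0,-50,0,10),(0,-40,0,10)]),
(9,10,[(0,0,0,-10.5)]*5+[(-10,20,0,-10.5)]*2+[(-20,30,0,-10.5)]*3),(6,7,[(-30,0,60,0)]*6+[(0,0,60,0)]*2),(12,13,[(27,54,0,0)]*6),(10,11,[(-30,40,0,-10.5),(-35,40,0,-10.5)]+[(-40,40,0,-10.5)]*6+[(-30,40,0,0)]*2)]
for k in(dict(w=3.),dict(w=1.,lam=.03),dict(w=1.,lam=.1),dict(w=2.,lam=.1),dict(w=1.,lam=.1,it=1),dict(w=5.)):
    print(k,[np.abs(brun(Q[a][None],r,**k)[0]-Q[b]).max().round(2) for a,b,r in T])
for a,b,r in T: show(Q[b]); show(brun(Q[a][None],r,w=1.,lam=.1)[0])
E
python3 v.py
```

```text
{'w': 3.0} [np.float64(0.26), np.float64(0.22), np.float64(0.06), np.float64(0.56), np.float64(0.78), np.float64(0.44)]
{'w': 1.0, 'lam': 0.03} [np.float64(0.16), np.float64(0.07), np.float64(0.06), np.float64(0.15), np.float64(0.25), np.float64(0.13)]
{'w': 1.0, 'lam': 0.1} [np.float64(0.03), np.float64(0.06), np.float64(0.07), np.float64(0.2), np.float64(0.18), np.float64(0.28)]
{'w': 2.0, 'lam': 0.1} [np.float64(0.1), np.float64(0.08), np.float64(0.03), np.float64(0.14), np.float64(0.21), np.float64(0.07)]
{'w': 1.0, 'lam': 0.1, 'it': 1} [np.float64(0.8), np.float64(0.38), np.float64(0.74), np.float64(0.31), np.float64(0.45), np.float64(1.66)]
{'w': 5.0} [np.float64(0.52), np.float64(0.22), np.float64(0.06), np.float64(0.41), np.float64(0.78), np.float64(0.6)]
[-1.77 -0.32  0.56  1.57  0.58  1.38 -0.52] [0.434 0.328 0.654] tilt 34.7->26 tx 125/-0.11 ty 40/0.56
[-1.8  -0.33  0.59  1.55  0.59  1.35 -0.5 ] [0.444 0.336 0.67 ] tilt 36.9->29 tx 126/-0.09 ty 40/0.59
[-1.41 -0.34  1.46  1.69 -0.17  1.16  1.28] [ 0.585 -0.075  0.483] tilt 34.2->52 tx 153/-0.13 ty 68/0.55
[-1.34 -0.33  1.3
[... 220 characters left out ...]
44  1.24  0.66] [0.469 0.118 0.565] tilt 35.8->-18 tx 169/-0.58 ty 77/-0.06
[-2.76  0.09  1.28  0.61 -0.03  1.92  1.52] [0.022 0.505 0.938] tilt 34.1->81 tx -94/-0.56 ty 174/-0.04
[-2.95  0.12  1.45  0.78 -0.07  1.92  1.48] [-0.022  0.514  0.863] tilt 25.0->80 tx -95/-0.42 ty 174/-0.03
[-1.37  1.11  1.46  0.24 -1.03  1.92 -0.41] [0.418 0.813 0.433] tilt 17.4->-17 tx 122/-0.23 ty 34/0.19
[-1.42  1.14  1.31  0.4  -0.85  1.73 -0.36] [0.452 0.834 0.373] tilt 19.1->-10 tx 122/-0.22 ty 35/0.24
[-1.65  0.16  0.51  1.49  0.39  1.91 -0.39] [0.323 0.332 0.529] tilt 34.6->-67 tx 132/-0.55 ty 36/-0.15
[-1.64  0.18  0.38  1.5   0.33  1.91 -0.67] [0.267 0.373 0.506] tilt 33.4->-66 tx 122/-0.55 ty 30/-0.07
```

```bash
cat > s.py <<'E'
from bsim import *
import sys
kw=dict(w=2.,lam=.1,it=6)
rng=np.random.default_rng(int(sys.argv[1]));N=500
q0=get_obs()["q"];q=np.tile(q0,(N,1));mac=[];bad=np.zeros(N,bool)
def goto(q,tgt,n,az=91.7,**k):
    log=[]
    for i in range(n):
        p,R,_=bfk(q);z=R[:,:,2];d=(np.array(tgt)-p)*1e3
        d*=np.minimum(1,50/np.linalg.norm(d,axis=1))[:,None]
        y=(az-np.degrees(np.arctan2(z[:,1],z[:,0]))+180)%360-180;y=np.clip(y,-10,10)
        r=np.c_[d,y].round(0);log.append(r);q=brun(q,[r],**kw)
    return q,log
def score(q,tgt):
    p,R,_=bfk(q);z=R[:,:,2];lean=np.degrees(np.arccos(-z[:,2]));az=np.degrees(np.arctan2(z[:,1],z[:,0]))
    off=np.degrees(np.minimum(abs(R[:,2,0]),abs(R[:,2,1])))
    return lean,abs((az-91.7+180)%360-180),off,np.linalg.norm(p-tgt,axis=1)
if __name__=="__main__":
  for m in range(4):
    d=rng.normal(size=(N,3));d*=rng.choice([0,30,55],size=(N,1))/np.linalg.norm(d,axis=1)[:,None];y=rng.choice([-10,0,0,10],size=(N,1))
    p=bfk(q)[0];d[:,2]=np.where(p[:,2]<.5,abs(d[:,2]),d[:,2]);hi=np.hypot(p[:,0],p[:,1])<.45;
    d[:,:2]=np.where((hi&((d[:,:2]*p[:,:2]).sum(1)<0))[:,None],-d[:,:2],d[:,:2])
    r=np.c_[d,y].round(0)
    for _ in range(7):
        q=brun(q,[r],**kw);p=bfk(q)[0];bad|=(p[:,2]<.3)|(np.hypot(p[:,0],p[:,1])<.3)
    mac.append(r)
    qa,_=goto(q,[.6,-.1,.4],10);qb,_=goto(qa,[.58,-.36,.2],9);l,a,o,e=score(qb,[.58,-.36,.2])
    qc,_=goto(qb,[.53,.2,.03],12);l2,a2,o2,e2=score(qc,[.53,.2,.03])
    v=abs(l2-40)+a2+2*o2+1000*e2+abs(l-40)+a+2*o+1000*e+1000*bad+15*(l2<30)
    for i in np.argsort(v)[:3]:
        print(m+1,round(v[i],1),[x[i].round(1) for x in(l,a,o,l2,a2,o2)],[x[i].round(3) for x in (e,e2)],[mm[i].tolist() for mm in mac]);
    i=np.argmin(v);show(qb[i]);show(qc[i])
E
(time timeout 500 python3 s.py 1) & (timeout 500 python3 s.py 2 >o2) & wait; cat o2
```

```text
this script no longer has the robot
1 37.8 [np.float64(31.5), np.float64(0.0), np.float64(4.9), np.float64(31.5), np.float64(0.0), np.float64(4.9)] [np.float64(0.001), np.float64(0.001)] [[-17.0, 7.0, 24.0, -10.0]]
1 37.9 [np.float64(33.5), np.float64(0.0), np.float64(6.0), np.float64(33.5), np.float64(0.0), np.float64(6.0)] [np.float64(0.0), np.float64(0.0)] [[-25.0, -10.0, 13.0, 0.0]]
1 38.1 [np.float64(33.1), np.float64(0.1), np.float64(5.9), np.float64(33.1), np.float64(0.1), np.float64(5.9)] [np.float64(0.0), np.float64(0.0)] [[-19.0, 16.0, 17.0, 0.0]]
[ 0.25  0.86  0.75  1.33 -0.84  1.68  2.86] [ 0.58 -0.36  0.2 ] tilt 31.5->92 tx -170/-0.09 ty 103/0.52
[-0.57  0.69  0.52  2.07 -1.29  0.91  2.68] [0.53 0.2  0.03] tilt 31.5->92 tx -170/-0.09 ty 103/0.52
2 28.7 [np.float64(35.9), np.float64(0.5), np.float64(4.7), np.float64(35.9), np.float64(0.5), np.float64(4.7)] [np.float64(0.0), np.float64(0.0)] [[-54.0, -4.0, 7.0, -10.0], [22.0, -19.0, 6.0, 10.0]]
2 29.7 [np.float64(38.6), np.float64(0.3), np.float64(6.2), np.float64(38.6), np.float64(0.3), np.float64(6.2)] [np.float64(0.001)
[... 1831 characters left out ...]
0], [-0.0, 0.0, 0.0, 10.0], [20.0, 3.0, 22.0, 0.0]]
4 27.6 [np.float64(35.2), np.float64(0.3), np.float64(4.0), np.float64(35.2), np.float64(0.3), np.float64(4.0)] [np.float64(0.001), np.float64(0.001)] [[-2.0, -29.0, 47.0, -10.0], [31.0, 29.0, 36.0, 0.0], [-28.0, 35.0, -32.0, -10.0], [32.0, 24.0, -37.0, 10.0]]
[ 0.57  0.81  0.22  1.24 -0.62  1.64  2.58] [ 0.58 -0.36  0.2 ] tilt 39.1->91 tx -175/-0.05 ty 98/0.63
[ 0.01  0.67 -0.14  2.04 -1.07  0.69  2.51] [0.53 0.2  0.03] tilt 39.1->91 tx -175/-0.05 ty 98/0.63Exception ignored in: <_io.TextIOWrapper mode='rw' encoding='UTF-8'>
Traceback (most recent call last):
BrokenPipeError: [Errno 32] Broken pipe

real	0m0.655s
user	0m0.769s
sys	0m0.082s
```

{"op": "carry_out", "data": {"rows": "-10 -30 45 -10;-10 -30 45 -10;-10 -30 45 -10;-10 -30 45 -10;-10 -30 45 -10;-10 -30 45 -10;-10 -30 45 -10"}}

```text
t: 27.8
eef_pos: [0.5161, -0.2784, 0.7849]
tool_rot: [0.254, 0.688, 0.663, 0.15]
contact_force: [0.2, -0.4, 0.1]
gripper_width: -0.003
grasp_force: 0.0
```

{"op": "carry_out", "data": {"rows": "48 26 -2 -10;48 26 -2 -10;48 26 -2 -10;48 26 -2 -10;48 26 -2 -10;48 26 -2 -10;48 26 -2 -10"}}

```text
t: 28.68
eef_pos: [0.8015, -0.1285, 0.7104]
tool_rot: [0.326, 0.929, 0.176, 0.031]
contact_force: [0.6, 0.1, 0.2]
gripper_width: -0.002
grasp_force: 0.0
```

```bash
python3 - <<'E'
from s import *
st()
q=get_obs()["q"][None]
for y in(0,4,7,9):
    q2=brun(q,[np.array([0,0,0,10.])]*y,**kw) if y else q
    qa,la=goto(q2,[.6,-.1,.4],10);qb,lb=goto(qa,[.58,-.36,.2],9);qc,_=goto(qb,[.53,.2,.03],12)
    show(q2[0]);show(qa[0]);show(qb[0]);show(qc[0])
    if y==7: print([r[0].astype(int).tolist() for r in la+lb])
E
```

```text
Traceback (most recent call last):
  File "s.py", line 4, in <module>
    rng=np.random.default_rng(int(sys.argv[1]));N=500
                                  ~~~~~~~~^^^
IndexError: list index out of range
```

```bash
cat > r.py <<'E'
from s import *
st()
q=get_obs()["q"][None]
for y in(0,4,7,9):
    q2=brun(q,[np.array([0,0,0,10.])]*y,**kw) if y else q
    qa,la=goto(q2,[.6,-.1,.4],10);qb,lb=goto(qa,[.58,-.36,.2],9);qc,_=goto(qb,[.53,.2,.03],12)
    show(q2[0]);show(qa[0]);show(qb[0]);show(qc[0])
    if y in(0,7): print([r[0].astype(int).tolist() for r in la+lb])
E
python3 r.py 1
```

```text
t 28.68 q [-0.287  0.801  1.123  0.247 -0.257  1.915 -0.868] p [ 0.8015 -0.1285  0.7104] az -9.1 f [0.6 0.1 0.2]
tilt 38.2 toward az -73.8; toolx az 20.3 z -0.057; tooly az -67.1 z 0.616
[-0.29  0.8   1.12  0.25 -0.26  1.91 -0.87] [ 0.801 -0.128  0.711] tilt 38.2->-74 tx 20/-0.06 ty -67/0.62
[-1.08 -0.3   1.07  2.02  0.2   0.61  0.17] [ 0.601 -0.101  0.403] tilt 38.1->10 tx 103/-0.04 ty 14/0.62
[ 0.09  0.64  0.85  1.63 -0.95  1.47  2.47] [ 0.566 -0.301  0.246] tilt 31.0->65 tx 161/-0.07 ty 74/0.51
[-0.54  0.68  0.47  2.06 -1.26  0.88  2.62] [0.53 0.2  0.03] tilt 31.0->92 tx -172/-0.07 ty 101/0.51
[[-27, 4, -42, 10], [-27, 3, -42, 10], [-27, 3, -42, 10], [-26, 3, -42, 10], [-26, 3, -42, 10], [-26, 4, -42, 10], [-26, 4, -43, 10], [-26, 5, -42, 10], [-26, 5, -42, 10], [-11, 1, -17, 10], [-3, -39, -31, 10], [-3, -39, -31, 10], [1, -39, -31, 10], [4, -39, -31, 10], [8, -39, -30, 10], [9, -39, -31, 10], [9, -38, -31, 10], [9, -38, -31, 10], [9, -38, -31, 10]]
[-0.58  0.47  1.04  0.87 -0.21  1.35 -0.26] [ 0.802 -0.128  0.711] tilt 38.2->-34 tx 60/-0.06 ty -28/0.62
[-0.32  0.3   0.91  1.72 -
[... 732 characters left out ...]
2, 10], [-27, 4, -42, 10], [-27, 4, -42, 10], [-27, 3, -42, 10], [-28, 4, -41, 10], [-12, 1, -18, 10], [0, 0, 0, 10], [0, 0, 0, 6], [-3, -40, -30, 0], [-3, -39, -31, 0], [-3, -40, -30, 0], [-3, -39, -31, 0], [-3, -40, -30, 0], [-3, -39, -31, 0], [-2, -23, -17, 0], [0, 0, 0, 0], [0, 0, 0, 0]]
[-0.16  0.4   0.66  0.86 -0.64  1.4   0.69] [ 0.802 -0.128  0.711] tilt 38.2->16 tx 110/-0.06 ty 22/0.62
[ 0.13  0.43  0.34  1.44 -0.71  1.65  2.24] [ 0.6 -0.1  0.4] tilt 38.2->92 tx -174/-0.06 ty 98/0.62
[ 0.48  0.82  0.38  1.26 -0.7   1.67  2.65] [ 0.58 -0.36  0.2 ] tilt 38.2->92 tx -174/-0.06 ty 98/0.62
[-0.15  0.66  0.04  2.05 -1.16  0.77  2.58] [0.53 0.2  0.03] tilt 38.2->92 tx -174/-0.06 ty 98/0.62
```

{"op": "carry_out", "data": {"rows": "0 0 0 10;0 0 0 10;0 0 0 10;0 0 0 10;0 0 0 10;0 0 0 10;0 0 0 10"}}

```text
t: 29.55
eef_pos: [0.7993, -0.1249, 0.717]
tool_rot: [0.247, 0.657, 0.679, 0.215]
contact_force: [0.8, 0.5, -0.3]
gripper_width: 0.002
grasp_force: 0.0
```

{"op": "carry_out", "data": {"rows": "-27 4 -42 10;-27 4 -42 10;-27 4 -42 10;-27 4 -42 10;-27 4 -42 10;-27 3 -42 10;-28 4 -41 10;-12 1 -18 10;0 0 0 10;0 0 0 6"}}

```text
t: 30.8
eef_pos: [0.5984, -0.0972, 0.4042]
tool_rot: [0.005, -0.064, 0.943, 0.326]
contact_force: [0.5, -0.2, -0.7]
gripper_width: 0.002
grasp_force: 0.0
```

{"op": "carry_out", "data": {"rows": "-3 -40 -30 0;-3 -40 -30 0;-3 -40 -30 0;-3 -40 -30 0;-3 -40 -30 0;-3 -40 -30 0;0 -20 -20 0"}}

```text
t: 31.68
eef_pos: [0.5788, -0.3593, 0.203]
tool_rot: [0.005, -0.061, 0.943, 0.326]
contact_force: [-0.2, 0.3, 0.2]
gripper_width: 0.0
grasp_force: 0.0
```

```bash
python3 - <<'E'
from h import *
st()
c=read_camera("wrist");cv2.imwrite("pics/w2.png",c["img"])
c=read_camera("top");cv2.imwrite("pics/t2.png",c["img"][80:400,260:560].repeat(2,0).repeat(2,1)[:600,:])
E
```

```text
t 31.68 q [ 0.427  0.839  0.481  1.258 -0.742  1.703  2.689] p [ 0.5788 -0.3593  0.203 ] az -31.8 f [-0.2  0.3  0.2]
tilt 38.0 toward az 92.7; toolx az -173.6 z -0.050; tooly az 98.6 z 0.614
```

View pics/t2.png

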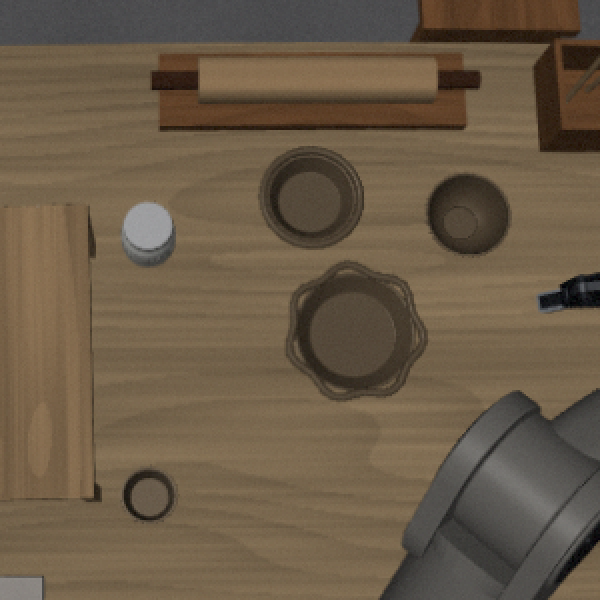

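{"op": "carry_out", "data": {"rows": "10 11 -36 5;10 11 -36 4.7;10 11 -36 0;9 11 -36 0;0 10 -30 0;0 0 -6 0;0 0 0 0"}}

```text
t: 32.65
eef_pos: [0.6202, -0.3028, 0.026]
tool_rot: [-0.021, -0.142, 0.935, 0.325]
contact_force: [-0.1, -0.7, 0.8]
gripper_width: -0.0
grasp_force: 0.0
```

```bash
python3 - <<'E'
from h import *
st()
c=read_camera("scene");p=proj(c,get_obs()["eef_pos"])[0].astype(int);print(p)
x,y=np.clip(p,[100,75],[540,405]);cv2.imwrite("pics/s3.png",cv2.resize(c["img"][y-75:y+75,x-100:x+100],None,fx=4,fy=4,interpolation=2))
E
```

```text
t 32.65 q [ 0.36   1.047  0.399  1.255 -0.744  1.524  2.825] p [ 0.6202 -0.3028  0.026 ] az -26.0 f [-0.1 -0.7  0.8]
tilt 38.1 toward az 102.3; toolx az -163.8 z -0.053; tooly az 108.6 z 0.614
[486 272]
```

View pics/s3.png

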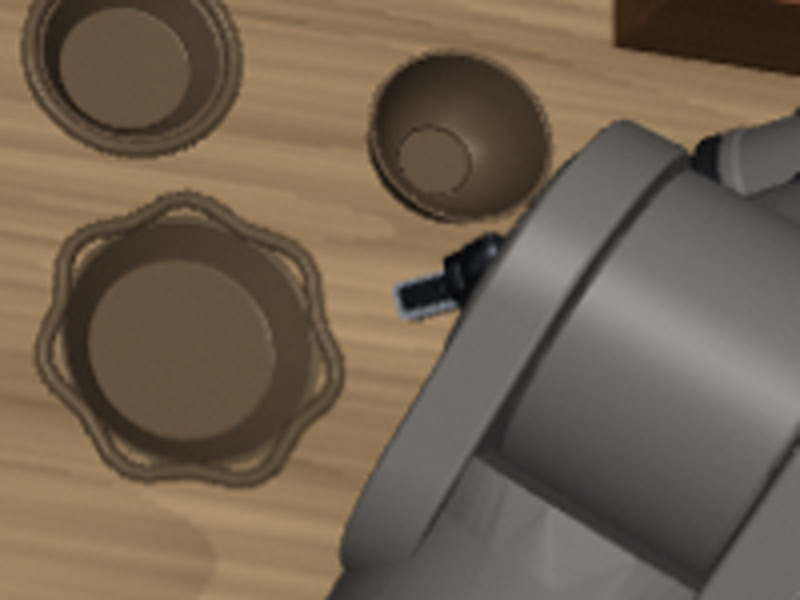

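{"op": "carry_out", "data": {"rows": "-5 12 -2 0;-5 12 -1 0;-5 12 0 0;-6 18 0 0;-8 18 0 -1.5;-8 18 0 -1.5"}}

```text
t: 33.45
eef_pos: [0.5831, -0.2137, 0.0221]
tool_rot: [-0.012, -0.117, 0.939, 0.324]
contact_force: [1.5, -4.0, 0.2]
gripper_width: -0.003
grasp_force: 2.5
```

```bash
cat >> h.py <<'E'
def dish(n="top"):
    c=read_camera(n);l=outline_of(n,"dish")
    if not l: print("no dish");return
    m=l[0]["pixels"].astype(np.uint8); ct=max(cv2.findContours(m,0,2)[0],key=cv2.contourArea)[:,0]
    P=np.array([onz(c,p,.032)[:2] for p in ct.astype(float)])*1000; e=cv2.fitEllipse(P.astype(np.float32))
    d=P-np.array(e[0]);a=np.arctan2(d[:,1],d[:,0]);r=np.hypot(*d.T);w=np.gradient(np.unwrap(a));f=np.sum((r-r.mean())*np.exp(-7j*a)*abs(w))
    print(n,"dish",np.round(e[0],1),np.round(e[1],1),"conf",round(l[0]["confidence"],2),"lobe",round(-np.degrees(np.angle(f))/7,1))
E
python3 -c "
from h import *
st();dish('top');dish('scene')"
```

```text
t 33.45 q [ 0.268  0.927  0.379  1.537 -0.794  1.354  2.832] p [ 0.5831 -0.2137  0.0221] az -20.1 f [ 1.5 -4.   0.2]
tilt 37.9 toward az 99.1; toolx az -166.9 z -0.054; tooly az 105.5 z 0.612
top dish [ 561.  -129.4] [159.8 170. ] conf 0.74 lobe 1.4
scene dish [ 559.5 -127.4] [170.8 173.5] conf 0.66 lobe 0.2
```

{"op": "carry_out", "data": {"rows": "-8 19 0 -1.7;-7 19 0 -1.7;-7 19 0 -1.7;-6 20 0 -1.7"}}

```text
t: 34.15
eef_pos: [0.5559, -0.1381, 0.0216]
tool_rot: [0.008, -0.061, 0.944, 0.325]
contact_force: [0.4, -4.3, 0.5]
gripper_width: 0.0
grasp_force: 2.5
```

```bash
python3 -c "
from h import *
st();dish('top');dish('scene')"
```

```text
t 34.15 q [ 0.197  0.829  0.356  1.763 -0.898  1.199  2.802] p [ 0.5559 -0.1381  0.0216] az -14.0 f [ 0.4 -4.3  0.5]
tilt 37.9 toward az 92.2; toolx az -173.7 z -0.055; tooly az 98.7 z 0.612
top dish [543.3 -52.1] [169.  172.7] conf 0.58 lobe -4.9
no dish
```

{"op": "carry_out", "data": {"rows": "-5 19 0 -1.7;-5 20 0 -1.7;-4 20 0 -1.7;-3 20 0 -1.7"}}

```text
t: 34.85
eef_pos: [0.5393, -0.0593, 0.0213]
tool_rot: [0.028, -0.004, 0.946, 0.324]
contact_force: [0.6, -5.1, 0.9]
gripper_width: 0.001
grasp_force: 2.7
```

```bash
python3 - <<'E'
from h import *
st();dish('top');dish('scene')
for n in("top","scene"):
    c=read_camera(n)
    for t,z in(("front_edge",.17),("jar",.0),("cup",0)):
        l=place_of(n,t)
        if l: print(n,t,onz(c,l[0]["centre"],z)[:2].round(4),round(l[0]["confidence"],2))
    cv2.imwrite(f"pics/{n}4.png",c["img"])
c=cv2.imread("pics/top4.png");cv2.imwrite("pics/t4c.png",cv2.resize(c[160:350,160:420],None,fx=3,fy=3,interpolation=2))
E
```

```text
t 34.85 q [ 0.117  0.749  0.315  1.946 -1.037  1.047  2.766] p [ 0.5393 -0.0593  0.0213] az -6.3 f [ 0.6 -5.1  0.9]
tilt 37.9 toward az 85.4; toolx az 179.4 z -0.055; tooly az 91.9 z 0.612
top dish [535.1  26.3] [168.  170.8] conf 0.64 lobe -10.1
no dish
top front_edge [0.5327 0.136 ] 0.76
top jar [0.7003 0.0737] 0.71
top cup [0.363  0.0786] 0.95
scene front_edge [0.5333 0.1433] 0.69
scene jar [0.6997 0.0767] 0.68
scene cup [0.3723 0.0731] 0.81
```

View pics/t4c.png

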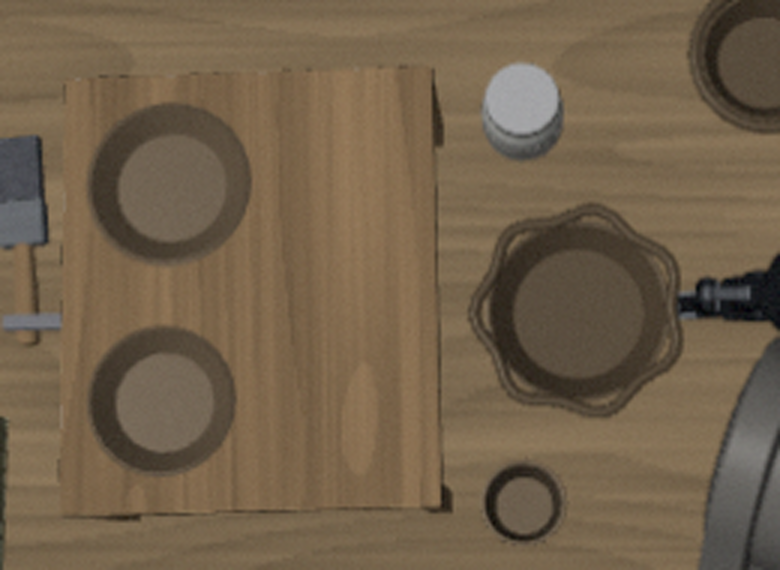

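```bash
python3 - <<'E'
from h import *
c=read_camera("top")
P=np.array([onz(c,p,.186)[:2] for p in((304.7,182),(306.7,329.3),(180.9,332),(181.3,186.7))]);print(P.round(4),P.mean(0),(P[:2].mean(0)).round(4))
print(np.degrees(np.arctan2(*(P[0]-P[1])[::-1])),np.degrees(np.arctan2(*(P[3]-P[2])[::-1])),np.linalg.norm(P[0]-P[1]),np.linalg.norm(P[0]-P[3]),np.linalg.norm(P[1]-P[2]))
l=outline_of("top","rack");m=l[0]["pixels"];
# robust line fits of front/back edge via gradient rows
im=cv2.cvtColor(c["img"],6).astype(float)
E
```

```text
[[0.6972 0.1405]
 [0.3676 0.1354]
 [0.3615 0.4114]
 [0.6898 0.4224]] [0.52900857 0.27742401] [0.5324 0.138 ]
0.8897361388827211 1.9167316022358987 0.3296381521443168 0.28196535314829296 0.2760679890912939
```

{"op": "carry_out", "data": {"rows": "0 20 0 0;-1 20 0 0;0 20 0 0;-1 20 0 0;0 20 0 0"}}

```text
t: 36.17
eef_pos: [0.5356, 0.045, 0.0214]
tool_rot: [0.026, -0.006, 0.945, 0.326]
contact_force: [-0.2, -3.7, -1.0]
gripper_width: 0.002
grasp_force: 2.0
```

```bash
python3 - <<'E'
from h import *
st();dish('top')
c=read_camera("wrist");cv2.imwrite("pics/w5.png",c["img"])
E
```

```text
t 36.17 q [-0.012  0.702  0.243  2.038 -1.142  0.93   2.722] p [0.5356 0.045  0.0214] az 4.8 f [-0.2 -3.7 -1. ]
tilt 38.1 toward az 85.8; toolx az 179.6 z -0.053; tooly az 92.0 z 0.615
top dish [533.3 104.1] [108.5 174.4] conf 0.74 lobe -4.8
```

View pics/w5.png

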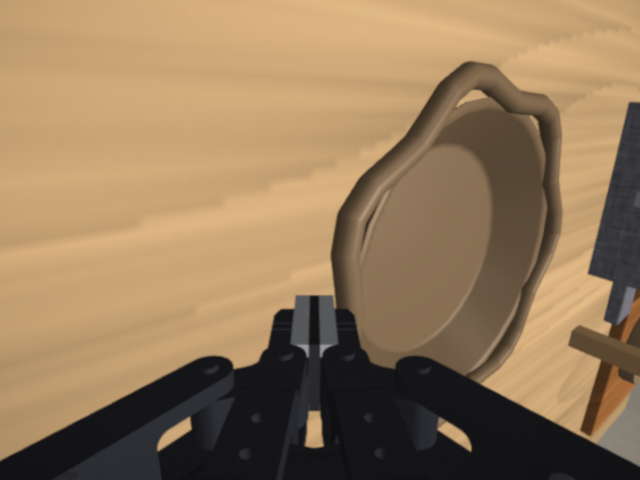

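```bash
python3 - <<'E'
from h import *
c=read_camera("wrist")
a=np.radians(1.4);R=np.array([[np.cos(a),np.sin(a)],[-np.sin(a),np.cos(a)]])
for p in((589,272),(610,190),(630,103)):
  for z in(.008,.052):
    w=onz(c,p,z);print(p,z,w.round(4),"rack",(R@(w[:2]-[.529,.2774])).round(4))
l=outline_of("wrist","dish");print(len(l) and l[0]["centre"])
ct=max(cv2.findContours(l[0]["pixels"].astype(np.uint8),0,2)[0],key=cv2.contourArea)[:,0].astype(float)
P=np.array([onz(c,p,.032)[:2] for p in ct])*1000;print("far y",P[:,1].max(),"x range",P[:,0].min(),P[:,0].max(),"near",P[:,1].min())
E
```

```text
(589, 272) 0.008 [0.6031 0.3818 0.008 ] rack [0.0766 0.1026]
(589, 272) 0.052 [0.5503 0.23   0.052 ] rack [ 0.0201 -0.0479]
(610, 190) 0.008 [0.5267 0.382  0.008 ] rack [0.0002 0.1046]
(610, 190) 0.052 [0.5013 0.2301 0.052 ] rack [-0.0288 -0.0466]
(630, 103) 0.008 [0.4552 0.3782 0.008 ] rack [-0.0714  0.1025]
(630, 103) 0.052 [0.4555 0.2277 0.052 ] rack [-0.0747 -0.0479]
[461.4, 230.2]
far y 230.04085006317666 x range 442.58921173736456 610.0309983564915 near 46.9683585565106
```

{"op": "carry_out", "data": {"rows": "0 -15 0 0"}}

```text
t: 36.55
eef_pos: [0.5357, 0.0291, 0.0217]
tool_rot: [0.026, -0.006, 0.945, 0.326]
contact_force: [0.1, -0.7, -0.1]
gripper_width: -0.0
grasp_force: 0.0
```

{"op": "carry_out", "data": {"rows": "0 0 0 0;0 0 0 0;0 0 -4 0;0 0 0 0", "claw": 15}}

```text
t: 37.05
eef_pos: [0.5356, 0.0289, 0.0172]
tool_rot: [0.026, -0.006, 0.945, 0.326]
contact_force: [-0.4, -0.5, -0.3]
gripper_width: 0.175
grasp_force: 0.0
```

{"op": "carry_out", "data": {"rows": "0 5 0 0;0 20 0 0;0 20 0 0;0 20 0 0;0 20 0 0;0 20 0 0;0 10 0 0"}}

```text
t: 37.92
eef_pos: [0.5354, 0.1457, 0.0176]
tool_rot: [0.026, -0.006, 0.945, 0.326]
contact_force: [-0.5, -5.0, -0.8]
gripper_width: 0.176
grasp_force: 2.0
```

```bash
cat >> h.py <<'E'
def wd(save=None):
    c=read_camera("wrist")
    if save: cv2.imwrite(save,c["img"])
    l=outline_of("wrist","dish")
    if not l: print("no");return
    ct=max(cv2.findContours(l[0]["pixels"].astype(np.uint8),0,2)[0],key=cv2.contourArea)[:,0].astype(float)
    P=np.array([onz(c,p,.032)[:2] for p in ct])*1000
    print("wrist dish y",P[:,1].min().round(1),P[:,1].max().round(1),"x",P[:,0].min().round(1),P[:,0].max().round(1),"px right",ct[:,0].max(),l[0]["confidence"])
E
python3 - <<'E'
from h import *
st();wd("pics/w6.png")
E
```

```text
t 37.92 q [-0.138  0.683  0.159  2.08  -1.261  0.813  2.673] p [0.5354 0.1457 0.0176] az 15.2 f [-0.5 -5.  -0.8]
tilt 38.2 toward az 85.9; toolx az 179.7 z -0.053; tooly az 92.1 z 0.616
wrist dish y 147.4 332.6 x 438.2 604.2 px right 578.0 0.77
```

View pics/w6.png

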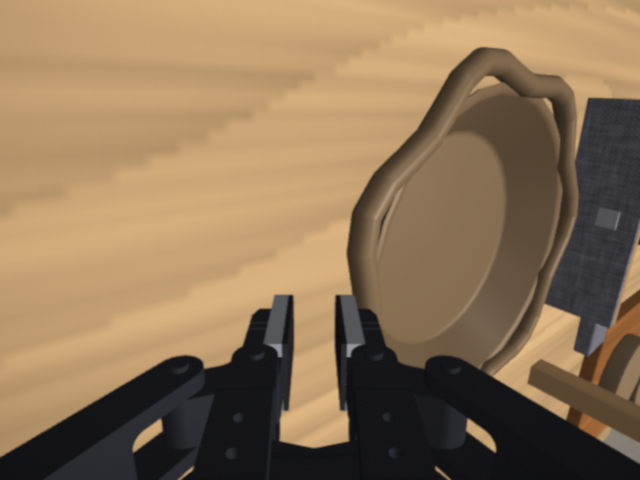

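```bash
python3 - <<'E'
from h import *
from s import *
c=read_camera("wrist")
a=np.radians(1.4);R=np.array([[np.cos(a),np.sin(a)],[-np.sin(a),np.cos(a)]])
for p in((547,303),(585,98)):
    w=onz(c,p,.008);print(p,w.round(4),"rack",(R@(w[:2]-[.529,.2774])).round(4))
q=get_obs()["q"][None]
for i in range(5):
    q=brun(q,[np.array([0,10.,0,0])],**kw);show(q[0])
E
python3 - 1 <<'E'
import sys
E
```

```text
Traceback (most recent call last):
  File "s.py", line 4, in <module>
    rng=np.random.default_rng(int(sys.argv[1]));N=500
                                  ~~~~~~~~^^^
IndexError: list index out of range
```

```bash
python3 - 1 <<'E'
from h import *
from s import *
c=read_camera("wrist")
a=np.radians(1.4);R=np.array([[np.cos(a),np.sin(a)],[-np.sin(a),np.cos(a)]])
for p in((547,303),(585,98)):
    w=onz(c,p,.008);print(p,w.round(4),"rack",(R@(w[:2]-[.529,.2774])).round(4))
q=get_obs()["q"][None]
for i in range(6):
    q=brun(q,[np.array([0,10.,0,0])],**kw);show(q[0])
E
```

```text
(547, 303) [0.6054 0.3881 0.008 ] rack [0.0791 0.1088]
(585, 98) [0.4538 0.3746 0.008 ] rack [-0.0728  0.099 ]
[-0.15  0.68  0.15  2.08 -1.27  0.8   2.67] [0.535 0.155 0.018] tilt 38.3->86 tx 180/-0.05 ty 92/0.62
[-0.16  0.68  0.14  2.08 -1.28  0.79  2.66] [0.535 0.165 0.018] tilt 38.3->86 tx 180/-0.05 ty 92/0.62
[-0.18  0.68  0.14  2.08 -1.29  0.78  2.65] [0.535 0.175 0.018] tilt 38.3->86 tx 180/-0.05 ty 92/0.62
[-0.19  0.68  0.13  2.08 -1.31  0.77  2.65] [0.535 0.185 0.018] tilt 38.3->86 tx 180/-0.05 ty 92/0.62
[-0.2   0.68  0.12  2.08 -1.32  0.76  2.64] [0.535 0.195 0.018] tilt 38.3->86 tx 180/-0.05 ty 92/0.62
[-0.22  0.68  0.11  2.08 -1.33  0.75  2.63] [0.535 0.205 0.018] tilt 38.3->86 tx 180/-0.05 ty 92/0.62
```

{"op": "carry_out", "data": {"rows": "0 10 0 0;0 10 0 0;0 10 0 0"}}

```text
t: 38.45
eef_pos: [0.5368, 0.1721, 0.0174]
tool_rot: [0.027, -0.004, 0.945, 0.325]
contact_force: [0.4, -5.8, 2.1]
gripper_width: 0.174
grasp_force: 2.3
```

{"op": "carry_out", "data": {"rows": "0 3 0 0;0 3 0 0"}}

```text
t: 38.7
eef_pos: [0.5364, 0.1783, 0.0174]
tool_rot: [0.027, -0.005, 0.945, 0.325]
contact_force: [0.4, -5.3, 0.7]
gripper_width: 0.175
grasp_force: 2.3
```

```bash
python3 -c "
from h import *
st();wd()"
```

```text
t 38.7 q [-0.173  0.677  0.122  2.084 -1.295  0.767  2.646] p [0.5364 0.1783 0.0174] az 18.4 f [ 0.4 -5.3  0.7]
tilt 38.1 toward az 85.6; toolx az 179.5 z -0.053; tooly az 91.9 z 0.614
wrist dish y 179.5 365.6 x 437.1 603.6 px right 580.0 0.66
```

{"op": "carry_out", "data": {"rows": "0 2 0 0;0 2 0 0;0 0 0 0"}}

```text
t: 39.17
eef_pos: [0.5361, 0.1831, 0.0174]
tool_rot: [0.026, -0.005, 0.945, 0.325]
contact_force: [1.3, -4.7, -0.4]
gripper_width: 0.178
grasp_force: 2.1
```

{"op": "carry_out", "data": {"rows": "0 2 0 0;0 2 0 0;0 0 0 0"}}

```text
t: 39.55
eef_pos: [0.5358, 0.1876, 0.0174]
tool_rot: [0.026, -0.005, 0.945, 0.326]
contact_force: [1.3, -4.1, -0.3]
gripper_width: 0.18
grasp_force: 2.0
```

{"op": "carry_out", "data": {"rows": "0 2 0 0;0 0 0 0"}}

```text
t: 39.8
eef_pos: [0.5357, 0.1898, 0.0175]
tool_rot: [0.026, -0.006, 0.945, 0.326]
contact_force: [-0.1, -3.2, -1.6]
gripper_width: 0.176
grasp_force: 1.9
```

```bash
python3 -c "
from h import *
st();wd('pics/w7.png')"
```

```text
t 39.8 q [-0.181  0.676  0.106  2.084 -1.303  0.753  2.638] p [0.5357 0.1898 0.0175] az 19.5 f [-0.1 -3.2 -1.6]
tilt 38.2 toward az 85.8; toolx az 179.6 z -0.053; tooly az 92.0 z 0.616
wrist dish y 190.6 377.0 x 436.4 603.1 px right 579.0 0.57
```

View pics/w7.png

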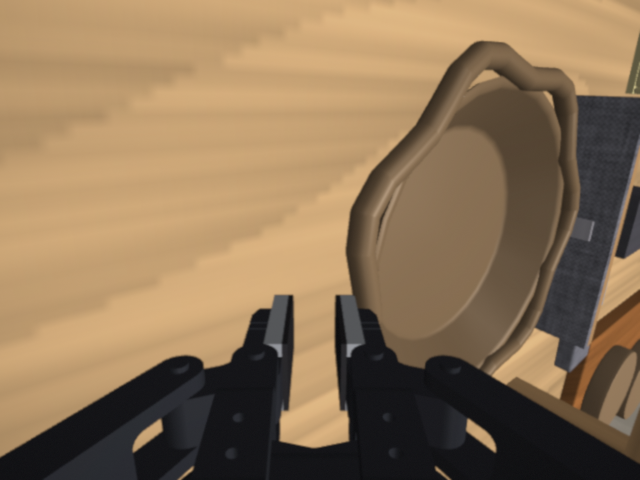

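{"op": "carry_out", "data": {"rows": "0 2 0 0;0 0 0 0"}}

```text
t: 40.15
eef_pos: [0.5357, 0.1919, 0.0175]
tool_rot: [0.026, -0.006, 0.945, 0.326]
contact_force: [1.2, -3.4, -0.7]
gripper_width: 0.176
grasp_force: 1.9
```

{"op": "carry_out", "data": {"rows": "0 2 0 0;0 0 0 0"}}

```text
t: 40.4
eef_pos: [0.5357, 0.194, 0.0175]
tool_rot: [0.026, -0.006, 0.945, 0.326]
contact_force: [0.5, -3.1, -1.7]
gripper_width: 0.177
grasp_force: 1.8
```

{"op": "carry_out", "data": {"rows": "0 2 0 0;0 0 0 0"}}

```text
t: 40.65
eef_pos: [0.5358, 0.1959, 0.0175]
tool_rot: [0.026, -0.006, 0.945, 0.326]
contact_force: [0.1, -3.3, -1.0]
gripper_width: 0.178
grasp_force: 1.8
```

```bash
python3 -c "
from h import *
st();wd('pics/w8.png');c=read_camera('wrist');print(proj(c,[[.531,.377,.03],[.531,.377,.008],[.606,.379,.008],[.606,.379,.052],[.456,.375,.008]]).round(1))
st()"
```

```text
t 40.65 q [-0.186  0.675  0.097  2.084 -1.307  0.744  2.632] p [0.5358 0.1959 0.0175] az 20.1 f [ 0.1 -3.3 -1. ]
tilt 38.2 toward az 85.8; toolx az 179.6 z -0.053; tooly az 92.0 z 0.616
no
[[564.6 232. ]
 [528.6 222.9]
 [509.2 326. ]
 [576.  355.6]
 [551.2  98.7]]
t 40.8 q [-0.186  0.675  0.097  2.084 -1.307  0.744  2.632] p [0.5358 0.1959 0.0175] az 20.1 f [ 1.  -2.4 -2. ]
tilt 38.2 toward az 85.8; toolx az 179.6 z -0.053; tooly az 92.0 z 0.616
```

```bash
python3 - <<'E'
from h import *
c=read_camera("wrist");print(proj(c,[[.606,.379,.052],[.531,.377,.052],[.456,.375,.052],[.456,.375,.008]]).round(1))
for f in("pics/w6.png","pics/w7.png","pics/w8.png"):
    im=cv2.imread(f).astype(int);m=((im[...,0]-im[...,2]>2)&(im.sum(2)>130)&(im.sum(2)<330)).astype(np.uint8);m[:, :520]=0
    m=cv2.morphologyEx(m,2,np.ones((3,3),np.uint8));n,l,s,_=cv2.connectedComponentsWithStats(m);i=1+np.argmax(s[1:,4]);mm=l==i
    print(f,s[i],{r:(np.where(mm[r])[0].min(),np.where(mm[r])[0].max()) for r in range(100,345,20) if mm[r].any()})
E
```

```text
[[576.  355.6]
 [605.2 242.3]
 [639.8 102.1]
 [551.2  98.7]]
pics/w6.png [  547   100    93   255 13533] {100: (np.int64(589), np.int64(615)), 120: (np.int64(586), np.int64(639)), 140: (np.int64(581), np.int64(639)), 160: (np.int64(577), np.int64(639)), 180: (np.int64(578), np.int64(639)), 200: (np.int64(580), np.int64(639)), 220: (np.int64(577), np.int64(639)), 240: (np.int64(572), np.int64(634)), 260: (np.int64(562), np.int64(628)), 280: (np.int64(554), np.int64(622)), 300: (np.int64(547), np.int64(617)), 320: (np.int64(582), np.int64(611)), 340: (np.int64(577), np.int64(592))}
pics/w7.png [  538    97   102   273 12199] {100: (np.int64(579), np.int64(639)), 120: (np.int64(579), np.int64(639)), 140: (np.int64(578), np.int64(639)), 160: (np.int64(578), np.int64(633)), 180: (np.int64(581), np.int64(629)), 200: (np.int64(581), np.int64(623)), 220: (np.int64(587), np.int64(617)), 240: (np.int64(570), np.int64(613)), 260: (np.int64(562), np.int64(608)), 280: (np.int64(554), np.int64(602)), 300: (np.int64(547), np.int64(597)), 320: (np.int64(540), np.int64(591)), 340: (np.int64(561), np.int64(586))}
pics/w8.png [  536    97   104   275 11744] {100: (np.int64(579), np.int64(639)), 120: (np.int64(579), np.int64(639)), 140: (np.int64(578), np.int64(635)), 160: (np.int64(578), np.int64(628)), 180: (np.int64(581), np.int64(625)), 200: (np.int64(581), np.int64(619)), 220: (np.int64(580), np.int64(614)), 240: (np.int64(586), np.int64(609)), 260: (np.int64(561), np.int64(604)), 280: (np.int64(554), np.int64(599)), 300: (np.int64(547), np.int64(594)), 320: (np.int64(540), np.int64(588)), 340: (np.int64(557), np.int64(583))}
```

```bash
cat >> h.py <<'E'
def pad():
    c=read_camera("wrist");im=c["img"].astype(int);m=((im[...,0]-im[...,2]>2)&(im.sum(2)>130)&(im.sum(2)<330)).astype(np.uint8);m[:, :520]=0
    m=cv2.morphologyEx(m,2,np.ones((3,3),np.uint8));n,l,s,_=cv2.connectedComponentsWithStats(m);i=1+np.argmax(s[1:,4]);mm=l==i
    e=[];
    for r in range(170,335,2):
        x=np.where(mm[r])[0].max(); e.append(((r-250),x))
    e=np.array(e);k=np.polyfit(e[:,0],e[:,1],1);p=(k[1],250.);print("edge@250 %.2f"%k[1],"y(z=.052) %.4f"%onz(c,p,.052)[1])
E
python3 -c "
from h import *
pad();st()"
```

```text
edge@250 606.18 y(z=.052) 0.3823
t 40.9 q [-0.186  0.675  0.097  2.084 -1.307  0.744  2.632] p [0.5358 0.1959 0.0175] az 20.1 f [ 0.7 -2.8 -1.4]
tilt 38.2 toward az 85.8; toolx az 179.6 z -0.053; tooly az 92.0 z 0.616
```

{"op": "carry_out", "data": {"rows": "0 2 0 0;0 0 0 0"}}

```text
t: 41.15
eef_pos: [0.536, 0.1975, 0.0175]
tool_rot: [0.026, -0.005, 0.945, 0.326]
contact_force: [0.6, -3.8, -0.9]
gripper_width: 0.176
grasp_force: 2.0
```

```bash
python3 -c "
from h import *
pad();st()"
```

```text
edge@250 606.26 y(z=.052) 0.3835
t 41.2 q [-0.187  0.675  0.094  2.083 -1.309  0.741  2.63 ] p [0.536  0.1975 0.0175] az 20.2 f [ 0.2 -3.  -1.2]
tilt 38.1 toward az 85.7; toolx az 179.6 z -0.053; tooly az 92.0 z 0.615
```

{"op": "carry_out", "data": {"rows": "0 2 0 0;0 0 0 0"}}

```text
t: 41.45
eef_pos: [0.536, 0.1994, 0.0175]
tool_rot: [0.026, -0.005, 0.945, 0.326]
contact_force: [0.2, -4.6, -1.4]
gripper_width: 0.177
grasp_force: 2.3
```

```bash
python3 -c "
from h import *
pad();st()"
```

```text
edge@250 606.26 y(z=.052) 0.3851
t 41.5 q [-0.188  0.675  0.091  2.083 -1.31   0.738  2.629] p [0.5361 0.1993 0.0175] az 20.4 f [ 0.9 -4.8 -1.2]
tilt 38.1 toward az 85.7; toolx az 179.6 z -0.053; tooly az 92.0 z 0.615
```

{"op": "carry_out", "data": {"rows": "0 -3 0 0;0 -5 0 0;0 -10 0 0;0 -10 0 0;0 0 0 0"}}

```text
t: 42.12
eef_pos: [0.5362, 0.1702, 0.0174]
tool_rot: [0.026, -0.005, 0.945, 0.325]
contact_force: [0.1, -0.3, -0.4]
gripper_width: 0.177
grasp_force: 0.0
```

```bash
python3 -c "
from h import *
wd();c=read_camera('wrist');pad();st()"
```

```text
wrist dish y 197.0 386.4 x 436.4 612.7 px right 600.0 0.82
edge@250 620.23 y(z=.052) 0.3854
t 42.33 q [-0.152  0.677  0.112  2.083 -1.279  0.769  2.647] p [0.5358 0.172  0.0176] az 17.8 f [ 0.2 -0.3 -0. ]
tilt 38.2 toward az 85.8; toolx az 179.6 z -0.053; tooly az 92.0 z 0.616
```

{"op": "carry_out", "data": {"rows": "0 -20 0 0;0 -25 0 0;0 -30 0 0;0 -30 0 0;0 -30 0 0;0 0 0 0"}}

```text
t: 43.08
eef_pos: [0.5362, 0.0311, 0.0171]
tool_rot: [0.027, -0.002, 0.946, 0.324]
contact_force: [-0.4, 0.5, 0.9]
gripper_width: 0.178
grasp_force: 0.0
```

```bash
python3 -c "
from h import *
wd();st()
c=read_camera('top')
for t in('jar','cup'):
    l=place_of('top',t);print(t,onz(c,l[0]['centre'],0)[:2] if l else None)
print(hand_in())"
```

```text
wrist dish y 162.1 375.2 x 437.8 614.0 px right 639.0 0.95
t 43.17 q [ 0.024  0.709  0.22   2.031 -1.124  0.922  2.723] p [0.5358 0.0352 0.0174] az 3.8 f [-0.4  0.3 -0.8]
tilt 38.1 toward az 85.7; toolx az 179.5 z -0.053; tooly az 91.9 z 0.615
jar [0.6961621  0.07782441]
cup [0.3676397  0.08058195]
the job is handed in; nothing more can be done
None
```

The wavy-rimmed dish was slid in under the rack within a few millimetres of midway between the posts and rests against the felt stop, pressed in about 3 mm; the gripper was clear of it and the job was handed in at 43 s of the 67 s allowed.

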